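# Padlocks into the key cabinet

### The arm

A 7-joint arm with a two-finger parallel gripper is mounted at the origin on the work surface. World frame = base frame: x ahead of the robot, y to its left, z up, the work surface at z = 0. Lengths are in m, angles in rad, forces in N, time in s.
With the tool pointing down it reaches from about 0.4 to 0.85 m from the base axis. Payload 4.5 kg.
Tool frame: the origin (TCP) lies on the mounting face of the last link; the fingertips stand 166 mm ahead of it and the grasp point (between the pads) lies 147 mm ahead of it; z points along the fingers, y is the line along which they close (so a half turn about z gives the same grasp; the last joint's range is limited). The gripper opens to 88 mm and grips with 3 to 60 N. Pads are 18 mm wide; open, the fingers measure 123 mm over their backs; the gripper's body (75 mm by 187 mm) begins 45 mm behind the grasp point.
Start: joints at [-1.213, 0.689, -0.195, 1.565, 0.157, 0.902, -0.215], TCP at [0.199, 0.593, 0.405] pointing down, gripper open.
Joint ranges: [-3.01, 3.01], [-0.46, 2.08], [-1.47, 1.51], [0.13, 2.56], [-1, 4.14], [0.04, 2.09], [-2.66, 2.66]. Speed limits (rad/s): [2.57, 2.57, 3.14, 3.14, 3.14, 3.14, 3.14].

### API

Orientations are given as a unit quaternion [x, y, z, w].
In Python, from plant import r, snapshot gives the robot as it stands. The module is installed in compiled form; this text tells all that it offers.
- The arm moves only by the tool move_arm, never from a script. Its argument "rows" is a list of rows, each a list of 5 numbers: the shift along the tool's x, y, z in m, then the turn about the tool's z in rad, then the finger opening in m, from 0 to 0.0881. In form: [[dx, dy, dz, spin, claw], ...]. A call has 1 to 10 rows; each row shifts and turns the commanded pose from where the row before left it, along the tool's axes as they then stand; what a row does not reach is not made up. A row lasts 1/12 s, in which the tool goes at most 41.7 mm and 7.16 degrees, less where a joint would pass 70% of its speed; a pose out of reach is approached as far as the arm can. A call with a gripper value outside its range is refused whole. The fingers move at their own pace and stop on an object; "newtons" is the grip in N (left out, the last holds). Time passes only in rows, so rows that do not move let the fingers close. It gives the time, the measured TCP pose, the force, the opening and the grip force at its end, in the units of the state.
- r.get_state(): the state, without advancing time (a new reading comes with each control period).
- snapshot(name): name is "side" or "top" or "wrist"; returns a dict with "color" (400x640x3 uint8, red, green, blue), "depth" (400x640 float32, m along the optical axis (not along the pixel's ray), 0 where there is no reading), "mtx" (3x3 intrinsics, pixels), "dist" ([k1, k2, p1, p2, k3] as OpenCV has them; the pictures are not rectified), "eye" and "orientation" of the camera in the world. Camera axes: x right, y up, looking along -z (the intrinsics and any distortion apply to the point x, -y, -z); pixel columns grow to the right and rows downward; lengths in m; the calibration is good to about 2 mm. A picture is of the moment at which its call begins.
- r.finish_job(): hands the job in; it is judged then, once.
The state is a dict: "clock": time; "q": joint angles; "qd": joint speeds; "joint_torque": joint torques, N m; "tool_pos": TCP position; "eef_rot": TCP orientation; "contact_force": force on the tool from outside, world axes, zero at the start; "moment": the same for the moment, N m; "opening": opening from 0.0 (shut) to 1.0 (fully open); "finger_force": force on a finger pad.
Only numpy, scipy, OpenCV 4.12 (cv2) and the standard library are available. Lean on these libraries where they do the work, as an engineer would, in place of code of your own. Each camera call takes 0.05 s, during which the arm holds its last target. There are 200 camera calls.

### The job

Pull the key cabinet's door wide open past its roller catch, hang every padlock from the bench mat by its shackle on the pegs inside the door, one to a peg, on whichever pegs you like, and let go of them. When all are hanging, push the door until the catch snaps and it is fully shut with the padlocks still on their pegs; leave the pin tray, mug and screwdriver where they are.

Things in the scene. Friction and masses are not known exactly. Their poses are not given: they have to be found in the camera images.
- door (a joint): door angle, rad: 0 fully shut, grows as it opens towards the robot (clockwise from above), stop at 1.75. A sprung roller holds it shut: pulling the handle free takes about 7 N over the first 0.05 rad, and closing about 8 N from 0.05 to 0.02 rad, after which the roller draws it home; above 0.012 it is not shut. Otherwise the door stays where it is left (hinge friction 0.25 N m)
- door_hinge (a point): on the door's upright hinge axis: its left (+y) edge, outer face, 230 mm above the bench. Axes turn with the door: x through it from outer to inner face, y from free edge to hinge, z up. Door: grey steel panel, 365 mm wide, 15 mm thick, from 30 to 250 mm above the bench
- door_handle (a point): middle of the handle bar on the door's outer face: x = -42, y = -290 mm in the frame of door_hinge, 230 mm above the bench, 20 mm below the door's upper edge. Round level bar 10 mm thick, parallel to the door, 90 mm long between its two legs, 37 mm clear of the door. Axes as door_hinge
- cabinet: grey steel key cabinet on the bench, fixed, 130 mm deep (x), 365 mm wide (y), 262 mm high, closed flat top (8 mm thick); origin at the middle of its underside; the door covers its front (-x) face
- mat: black rubber bench mat, fixed, 270 x 270 x 3 mm, origin at the centre of its underside; the padlocks start on it
- peg1 (a point): peg 1 of a level row of 4 on the door's inner face, 75 mm from the hinge. A 6 mm steel rod, straight out of the face (its +x) for 36 mm, then turned up: the end's top is 12 mm above the axis, 47 mm from the face. This point is on the axis, 25 mm from the face, 235 mm above the bench, 15 mm below the door's upper edge. Axes as door_hinge
- peg2 (a point): peg 2 of a level row of 4 on the door's inner face, 155 mm from the hinge. A 6 mm steel rod, straight out of the face (its +x) for 36 mm, then turned up: the end's top is 12 mm above the axis, 47 mm from the face. This point is on the axis, 25 mm from the face, 235 mm above the bench, 15 mm below the door's upper edge. Axes as door_hinge
- peg3 (a point): peg 3 of a level row of 4 on the door's inner face, 235 mm from the hinge. A 6 mm steel rod, straight out of the face (its +x) for 36 mm, then turned up: the end's top is 12 mm above the axis, 47 mm from the face. This point is on the axis, 25 mm from the face, 235 mm above the bench, 15 mm below the door's upper edge. Axes as door_hinge
- peg4 (a point): peg 4 of a level row of 4 on the door's inner face, 315 mm from the hinge. A 6 mm steel rod, straight out of the face (its +x) for 36 mm, then turned up: the end's top is 12 mm above the axis, 47 mm from the face. This point is on the axis, 25 mm from the face, 235 mm above the bench, 15 mm below the door's upper edge. Axes as door_hinge
- lock1: padlock, 0.2 to 0.33 kg, absent in some starts; all alike: brass block 50 (x) x 32 (y) x 32 mm high, closed steel shackle above it in the x-z plane, 7 mm thick, legs 23 mm apart inside, arch underside 55 mm and top 62 mm above the origin. Origin at the centre of the block's underside, z up
- eye1 (a point): point inside the shackle of lock1, 52 mm above its origin: a peg's axis runs through it, along the lock's y, when it hangs. Axes as the lock
- lock2: padlock, 0.2 to 0.33 kg, absent in some starts; all alike: brass block 50 (x) x 32 (y) x 32 mm high, closed steel shackle above it in the x-z plane, 7 mm thick, legs 23 mm apart inside, arch underside 55 mm and top 62 mm above the origin. Origin at the centre of the block's underside, z up
- eye2 (a point): point inside the shackle of lock2, 52 mm above its origin: a peg's axis runs through it, along the lock's y, when it hangs. Axes as the lock
- lock3: padlock, 0.2 to 0.33 kg, absent in some starts; all alike: brass block 50 (x) x 32 (y) x 32 mm high, closed steel shackle above it in the x-z plane, 7 mm thick, legs 23 mm apart inside, arch underside 55 mm and top 62 mm above the origin. Origin at the centre of the block's underside, z up
- eye3 (a point): point inside the shackle of lock3, 52 mm above its origin: a peg's axis runs through it, along the lock's y, when it hangs. Axes as the lock
- lock4: padlock, 0.2 to 0.33 kg, absent in some starts; all alike: brass block 50 (x) x 32 (y) x 32 mm high, closed steel shackle above it in the x-z plane, 7 mm thick, legs 23 mm apart inside, arch underside 55 mm and top 62 mm above the origin. Origin at the centre of the block's underside, z up
- eye4 (a point): point inside the shackle of lock4, 52 mm above its origin: a peg's axis runs through it, along the lock's y, when it hangs. Axes as the lock
- pintray: grey plastic pin tray, 100 x 140 x 25 mm, on the cabinet, bystander; origin at the middle of its underside
- mug: white mug, 80 mm wide, 95 mm high, bystander; origin at the middle of its underside
- driver: screwdriver, 180 mm long, lying on the bench, bystander
There are look-alikes about, which are no part of the job. Leave any blue, pink or purple look-alike of the lock3 alone.

How it is judged:
By the outcome, as a careful person would: the job done as asked, in the order asked, and still so for the second after the job is handed in, with the robot touching nothing.
Of lock1, lock2, lock3, lock4 only 3 to 4 are there at a start; the rules pass over those that are not, and their reading is None.
At some moment in a run one of lock1, lock2, lock3, lock4 may be knocked a few centimetres aside while the robot is not near it.
It also fails if it takes over 208 s, if anything falls off the work surface, if the arm or the gripper's body presses on something with over 40 N, if the wrist force passes 120 N, or if a joint passes its speed limit or range.

## Working session

There is one attempt and no reset: what is moved stays moved. The work goes in short steps, Python scripts to look and compute and a tool call to move; the robot and the scene stay as the last step left them, time stands still between calls to the robot, and variables do not carry over. Pictures are saved under pics/ and viewed, at most 14 in all, crops included, and the job is handed in when it is done.

Besides the shell and the picture viewer there is one more tool, called in YAML: its name, and indented under it one key for each argument. move_arm: Moves the arm, as the interface text tells. Its arguments: {"type":"object","properties":{"rows":{"type":"array"},"newtons":{"type":"number"}},"required":["rows"]}

```bash
mkdir -p pics; cat > h.py <<'E'
import numpy as np, cv2, json
from scipy.spatial.transform import Rotation as R
from plant import r, snapshot
def snap(n, fn=None):
    s=snapshot(n)
    if fn: cv2.imwrite('pics/'+fn, s['color'][:,:,::-1])
    return s
def ray(s,uv):
    uv=np.array(uv,float).reshape(-1,1,2)
    p=cv2.undistortPoints(uv,np.array(s['mtx']),np.array(s['dist'])).reshape(-1,2)
    d=np.c_[p[:,0],-p[:,1],-np.ones(len(p))]
    return np.array(s['eye']), R.from_quat(s['orientation']).apply(d)
def plane(s,uv,z):
    e,d=ray(s,uv); t=(z-e[2])/d[:,2]; return e+d*t[:,None]
def pt(s,uv):
    e,d=ray(s,uv); uv=np.array(uv,int).reshape(-1,2)
    return e+d*s['depth'][uv[:,1],uv[:,0]][:,None]
def st():
    x=r.get_state(); print('t',round(x['clock'],2),'pos',np.round(x['tool_pos'],4),'R',np.round(R.from_quat(x['eef_rot']).as_matrix(),3).tolist(),'F',np.round(x['contact_force'],1),'op',round(x['opening'],3),'ff',x['finger_force'],'q',np.round(x['q'],2)); return x
E
python3 - <<'E'
from h import *
st()
for n in ('side','top','wrist'):
    s=snap(n,n+'0.png'); print(n,s['eye'],s['orientation'],s['mtx'][0][0],np.array(s['dist']))
E
```

```text
t 0.0 pos [0.1988 0.5922 0.4039] R [[-0.948, 0.318, -0.0], [0.318, 0.948, -0.002], [-0.0, -0.002, -1.0]] F [-0.2 -0.1 -0.3] op 0.996 ff 0.0 q [-1.21  0.69 -0.19  1.57  0.16  0.9  -0.22]
side [ 0.38723382 -1.10540024  1.43503533] [ 0.34575181 -0.01904833 -0.06117918  0.93613565] 515.2119624885723 [-0.01857618  0.          0.          0.          0.        ]
top [ 0.2479522  -0.01593843  1.4576411 ] [-0.07725796  0.07474769  0.70534508 -0.70066562] 381.52792907259334 [-0.07153187  0.          0.          0.          0.        ]
wrist [0.13283479 0.61527647 0.38449096] [-0.11212957 -0.0796014   0.57784116  0.8044813 ] 357.6699231409202 [-0.01836069  0.          0.          0.          0.        ]
```

View pics/top0.png

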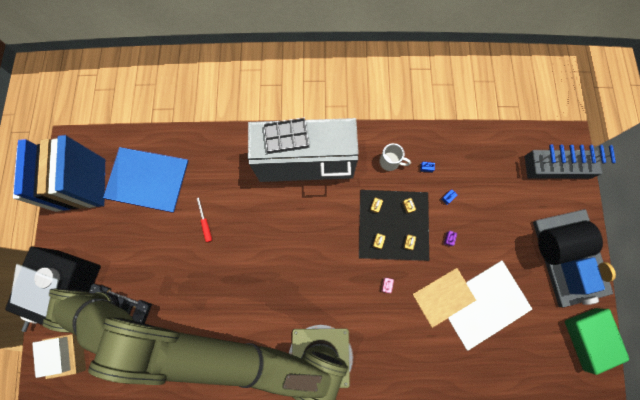

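View pics/side0.png

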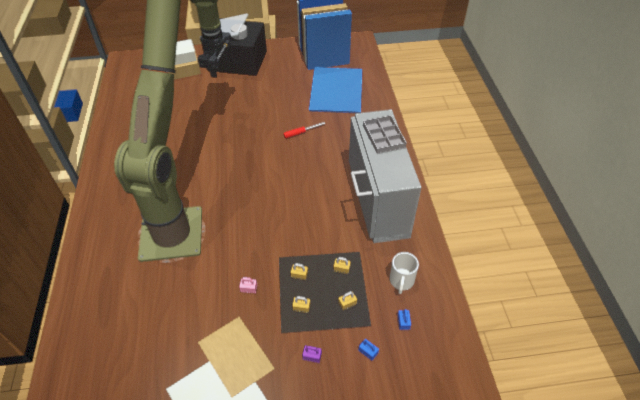

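The top view shows brass padlocks on the black mat at about (377,205), (410,205), (379,241) and (410,242). The look-alikes are blue at (428,167) and (450,197), purple at (451,238) and pink at (388,286). The brass ones on the mat fit the description. The handle is at (336,170). I'll measure next and confirm with a crop.

```bash
cat >> h.py <<'E'
def locks(s, lo=(15,90,90), hi=(32,255,255), box=None):
    """yellow blobs on the mat: top-face centre and long-axis angle, world"""
    hsv=cv2.cvtColor(s['color'],cv2.COLOR_RGB2HSV); m=cv2.inRange(hsv,lo,hi)
    c,_=cv2.findContours(m,cv2.RETR_EXTERNAL,cv2.CHAIN_APPROX_NONE); out=[]
    for k in c:
        if cv2.contourArea(k)<40: continue
        P=plane(s,k.reshape(-1,2),0.035)
        if not(0.2<P[:,0].mean()<0.75 and -0.5<P[:,1].mean()<0.0): continue
        rc=cv2.minAreaRect((P[:,:2]*1000).astype(np.float32))
        out.append((k.reshape(-1,2).mean(0).round(0),np.round(rc[0],0),np.round(rc[1],0),round(rc[2],1)))
    return out
E
python3 - <<'E'
from h import *
s=snap('top'); 
for l in locks(s): print('top',*l)
im=s['color'][150:310,340:480,::-1]; cv2.imwrite('pics/crop1.png',cv2.resize(im,None,fx=4,fy=3.7,interpolation=cv2.INTER_CUBIC))
for n,uv in dict(cabBL=(249,121),cabBR=(357,121),doorL=(249,159),doorR=(357,159),hL=(322,176),hR=(351,175)).items(): print(n,plane(s,uv,.262 if n[0]!='h' else .23)[0].round(3),pt(s,uv)[0].round(3))
s2=snap('side')
for l in locks(s2): print('side',*l)
for uv in ((353,115),(386,239),(412,236),(351,172),(358,194)): print(uv,plane(s2,uv,.262)[0].round(3),pt(s2,uv)[0].round(3))
print('mug',pt(s,(390,157)).round(3))
E
```

```text
top [444. 297.] [ 213. -457.] [139. 198.] 28.5
top [410. 242.] [ 417. -340.] [37. 55.] 73.2
top [379. 240.] [ 423. -224.] [37. 54.] 69.8
top [409. 205.] [ 559. -345.] [54. 37.] 18.5
top [377. 204.] [ 561. -219.] [36. 55.] 69.9
cabBL [0.804 0.234 0.262] [ 0.93   0.291 -0.008]
cabBR [ 0.801 -0.132  0.262] [ 0.927 -0.158 -0.01 ]
doorL [0.668 0.229 0.262] [0.671 0.231 0.253]
doorR [ 0.665 -0.128  0.262] [ 0.67  -0.129  0.249]
hL [ 0.617 -0.012  0.23 ] [ 0.616 -0.012  0.234]
hR [ 0.62 -0.11  0.23] [ 0.668 -0.122  0.071]
side [235. 355.] [ 215. -481.] [141. 200.] 28.6
side [301. 304.] [ 415. -347.] [49. 55.] 74.0
side [347. 301.] [ 558. -352.] [56. 47.] 15.7
side [299. 271.] [ 420. -232.] [51. 56.] 72.9
side [342. 265.] [ 558. -228.] [51. 55.] 72.0
(353, 115) [0.664 0.226 0.262] [ 0.727  0.528 -0.004]
(386, 239) [ 0.667 -0.301  0.262] [ 0.726 -0.131  0.015]
(412, 236) [ 0.741 -0.3    0.262] [ 0.818 -0.125  0.007]
(351, 172) [ 0.613 -0.037  0.262] [0.662 0.196 0.006]
(358, 194) [ 0.618 -0.128  0.262] [ 0.624 -0.105  0.234]
mug [[ 0.759 -0.283  0.016]]
```

View pics/crop1.png

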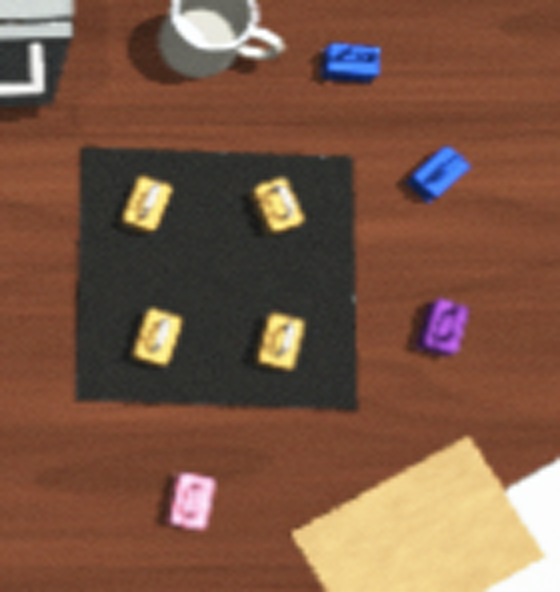

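The crop confirms four brass locks on the mat, with blue ×2, purple and pink look-alikes off it. From the measurements, the door hinge is at about (0.66, 0.23) and the handle bar at about (0.618, -0.061, 0.23). First I'll raise the arm and move it above the handle.

move_arm:
  rows:
    - [0, 0, -0.032, 0, 0.088]
    - [0, 0, -0.032, 0, 0.06]
    - [0, 0, -0.032, 0, 0.03]
    - [-0.03, -0.0244, 0, 0, 0.03]
    - [-0.03, -0.0244, 0, 0, 0.03]
    - [-0.03, -0.0244, 0, 0, 0.03]
    - [-0.03, -0.0244, 0, 0, 0.03]
    - [-0.03, -0.0244, 0, 0, 0.03]
    - [-0.03, -0.0244, 0, 0, 0.03]
    - [-0.03, -0.0244, 0, 0, 0.03]
  newtons: 40

```text
clock: 1.08
tool_pos: [0.3442, 0.362, 0.5008]
eef_rot: [0.161, 0.987, 0.0, 0.0]
contact_force: [1.0, -0.1, -0.3]
opening: 0.355
finger_force: 0.0
```

move_arm:
  rows:
    - [-0.03, -0.0244, 0, 0, 0.03]
    - [-0.03, -0.0244, 0, 0, 0.03]
    - [-0.03, -0.0244, 0, 0, 0.03]
    - [-0.03, -0.0244, 0, 0, 0.03]
    - [-0.03, -0.0244, 0, 0, 0.03]
    - [-0.03, -0.0244, 0, 0, 0.03]
    - [-0.03, -0.0244, 0, 0, 0.03]
    - [-0.03, -0.0244, 0, 0, 0.03]
    - [-0.03, -0.0244, 0, 0, 0.03]
    - [-0.03, -0.0244, 0, 0, 0.03]

```text
clock: 1.92
tool_pos: [0.551, 0.0352, 0.5008]
eef_rot: [0.161, 0.987, 0.0, 0.0]
contact_force: [0.6, 0.4, -0.1]
opening: 0.339
finger_force: 0.0
```

move_arm:
  rows:
    - [-0.03, -0.0244, 0, 0, 0.03]
    - [-0.03, -0.0244, 0, 0, 0.03]
    - [-0.03, -0.0244, 0, 0, 0.03]
    - [0, 0, 0, 0.113, 0.03]
    - [0, 0, 0, 0.113, 0.03]
    - [0, 0, 0, 0.113, 0.03]
    - [0, 0, 0, 0.113, 0.03]
    - [0, 0, 0, 0.113, 0.03]
    - [0, 0, 0, 0.113, 0.03]
    - [0, 0, 0, 0.113, 0.03]

```text
clock: 2.75
tool_pos: [0.6123, -0.0609, 0.5005]
eef_rot: [0.531, 0.847, 0.0, -0.0]
contact_force: [-0.1, 0.7, 0.2]
opening: 0.341
finger_force: 0.0
```

move_arm:
  rows:
    - [0, 0, 0, 0.113, 0.03]
    - [0, 0, 0, 0.113, 0.03]
    - [0, 0, 0, 0.113, 0.03]
    - [0, 0, 0, 0.113, 0.03]
    - [0, 0, 0, 0, 0.03]

```text
clock: 3.17
tool_pos: [0.6124, -0.0607, 0.5005]
eef_rot: [0.707, 0.708, -0.0, -0.0]
contact_force: [0.4, -0.1, 0.5]
opening: 0.345
finger_force: 0.0
```

```bash
python3 - <<'E'
from h import *
st(); s=snap('wrist','w1.png'); print(s['eye'])
E
```

```text
t 3.17 pos [ 0.6124 -0.0607  0.5005] R [[-0.001, 1.0, -0.001], [1.0, 0.001, -0.0], [-0.0, -0.001, -1.0]] F [ 0.4 -0.1  0.5] op 0.345 ff 0.0 q [-0.09  0.59  0.21  1.48 -0.13  1.09  0.15]
[0.6126119  0.01006126 0.48097825]
```

View pics/w1.png

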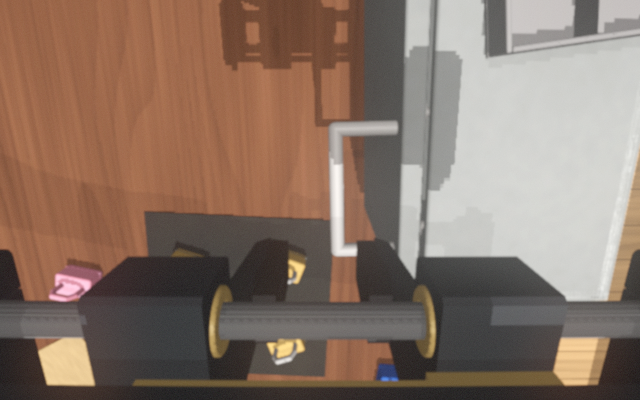

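The wrist view shows the handle bar at column ~336, rows 128–248, and the door's top edge from about column 402 to 428. I'll work out positions.

```bash
python3 - <<'E'
from h import *
s=snap('wrist')
print('bar',plane(s,[(336,135),(337,190),(338,240)],.232).round(4), pt(s,[(336,150),(337,230)]).round(4))
print('door top outer/inner',plane(s,[(405,60),(400,260),(427,150)],.25).round(4))
print('tray',plane(s,[(487,57),(640,33)],.287).round(4))
E
```

```text
bar [[ 0.6219 -0.0156  0.232 ]
 [ 0.6233 -0.0548  0.232 ]
 [ 0.6247 -0.0935  0.232 ]] [[ 0.622  -0.0255  0.2355]
 [ 0.6236 -0.084   0.2359]]
door top outer/inner [[ 0.6625  0.0317  0.25  ]
 [ 0.6679 -0.101   0.25  ]
 [ 0.6804 -0.0231  0.25  ]]
tray [[0.6963 0.03   0.287 ]
 [0.7733 0.0426 0.287 ]]
```

move_arm:
  rows:
    - [0.003, 0.0066, 0, 0, 0.03]
    - [0, 0, 0.03, 0, 0.03]
    - [0, 0, 0.03, 0, 0.03]
    - [0, 0, 0.03, 0, 0.03]
    - [0, 0, 0.0285, 0, 0.03]
    - [0, 0, 0, 0, 0.03]

```text
clock: 3.77
tool_pos: [0.6174, -0.0571, 0.3767]
eef_rot: [0.705, 0.709, -0.003, -0.004]
contact_force: [-0.6, 0.4, 0.1]
opening: 0.339
finger_force: 0.0
```

move_arm:
  rows:
    - [0, -0.006, 0, 0, 0.03]
    - [0.001, -0.006, 0, 0.02, 0.03]
    - [0.001, -0.006, 0, 0.02, 0.03]
    - [0.001, -0.006, 0, 0.02, 0.03]
    - [0.001, -0.006, 0, 0.02, 0.03]
    - [0.001, -0.006, 0, 0.02, 0.03]
    - [0.002, -0.0116, 0, 0.04, 0.03]
    - [0.003, -0.0173, 0, 0.06, 0.03]
    - [0.003, -0.0173, 0, 0.06, 0.03]
    - [0.003, -0.0173, 0, 0.06, 0.03]

```text
clock: 4.6
tool_pos: [0.522, -0.0298, 0.383]
eef_rot: [0.811, 0.585, 0.001, 0.001]
contact_force: [1.2, -0.2, -0.7]
opening: 0.338
finger_force: 0.6
```

```bash
python3 - <<'E'
from h import *
st(); s=snap('top','t1.png')
E
```

```text
t 4.6 pos [ 0.522  -0.0298  0.383 ] R [[0.315, 0.949, 0.002], [0.949, -0.315, 0.0], [0.001, 0.002, -1.0]] F [ 1.2 -0.2 -0.7] op 0.338 ff 0.5804933421313763 q [-0.2   0.6   0.27  1.91 -0.25  0.66 -0.09]
```

View pics/t1.png

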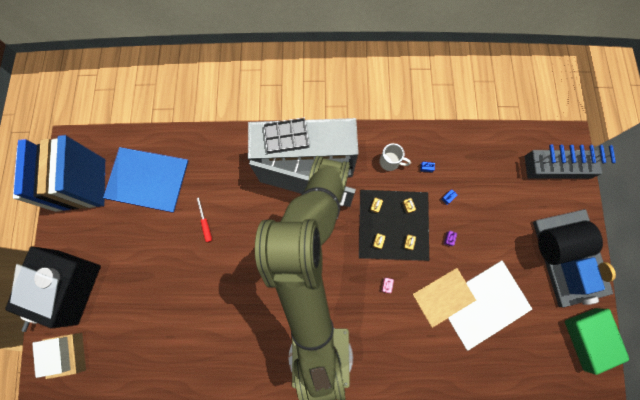

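The catch has released and the door is following; its top edge now runs from (252,160) to (345,190). I'll keep going around the arc.

move_arm:
  rows:
    - [0.003, -0.0173, 0, 0.06, 0.03]
    - [0.003, -0.0173, 0, 0.06, 0.03]
    - [0.003, -0.0173, 0, 0.06, 0.03]
    - [0.003, -0.0173, 0, 0.06, 0.03]
    - [0.003, -0.0173, 0, 0.06, 0.03]
    - [0.003, -0.0173, 0, 0.06, 0.03]
    - [0.003, -0.0173, 0, 0.06, 0.03]
    - [0.003, -0.0173, 0, 0.06, 0.03]
    - [0.003, -0.0173, 0, 0.06, 0.03]
    - [0.003, -0.0173, 0, 0.06, 0.03]

```text
clock: 5.48
tool_pos: [0.397, 0.0893, 0.3828]
eef_rot: [0.947, 0.32, 0.001, 0.0]
contact_force: [0.7, -0.4, 0.8]
opening: 0.342
finger_force: 0.5
```

```bash
python3 - <<'E'
from h import *
st()
E
```

```text
t 5.48 pos [0.397  0.0893 0.3828] R [[0.795, 0.607, 0.002], [0.607, -0.795, 0.0], [0.002, 0.001, -1.0]] F [ 0.7 -0.4  0.8] op 0.342 ff 0.5193554610013962 q [-0.64  0.51  0.47  2.23 -0.48  0.5  -0.72]
```

move_arm:
  rows:
    - [0.003, -0.0173, 0, 0.06, 0.03]
    - [0.003, -0.0173, 0, 0.06, 0.03]
    - [0.003, -0.0173, 0, 0.06, 0.03]
    - [0.003, -0.0173, 0, 0.06, 0.03]
    - [0.003, -0.0173, 0, 0.06, 0.03]

```text
clock: 5.9
tool_pos: [0.366, 0.1713, 0.3827]
eef_rot: [0.985, 0.175, 0.001, -0.0]
contact_force: [-0.5, 0.3, 0.3]
opening: 0.345
finger_force: 0.6
```

```bash
python3 - <<'E'
from h import *
st()
E
```

```text
t 5.9 pos [0.366  0.1713 0.3827] R [[0.939, 0.345, 0.001], [0.345, -0.939, 0.001], [0.001, -0.0, -1.0]] F [-0.5  0.3  0.3] op 0.345 ff 0.5587800778448582 q [-0.93  0.53  0.59  2.24 -0.6   0.52 -1.09]
```

Tracking well. The spin is now 1.22, so 8 more rows take it to 1.70.

move_arm:
  rows:
    - [0.003, -0.0173, 0, 0.06, 0.03]
    - [0.003, -0.0173, 0, 0.06, 0.03]
    - [0.003, -0.0173, 0, 0.06, 0.03]
    - [0.003, -0.0173, 0, 0.06, 0.03]
    - [0.003, -0.0173, 0, 0.06, 0.03]
    - [0.003, -0.0173, 0, 0.06, 0.03]
    - [0.003, -0.0173, 0, 0.06, 0.03]
    - [0.003, -0.0173, 0, 0.06, 0.03]
    - [0, 0, 0, 0, 0.03]

```text
clock: 6.65
tool_pos: [0.3701, 0.3132, 0.3821]
eef_rot: [0.998, -0.06, 0.001, -0.001]
contact_force: [0.9, -0.1, 0.4]
opening: 0.339
finger_force: 0.0
```

```bash
python3 - <<'E'
from h import *
st()
E
```

```text
t 6.65 pos [0.3701 0.3132 0.3821] R [[0.993, -0.12, 0.002], [-0.12, -0.993, 0.002], [0.001, -0.002, -1.0]] F [ 0.9 -0.1  0.4] op 0.339 ff 0.0 q [-1.26  0.68  0.79  2.03 -0.73  0.73 -1.7 ]
```

move_arm:
  rows:
    - [0, 0, -0.035, 0, 0.03]
    - [0, 0, -0.035, 0, 0.03]
    - [0, 0, -0.035, 0, 0.03]
    - [0, 0, -0.035, 0, 0.03]
    - [0.0119, 0.0357, 0, 0, 0.08]
    - [0.0119, 0.0357, 0, 0, 0.08]
    - [0.0119, 0.0357, 0, 0, 0.08]
    - [0.0119, 0.0357, 0, 0, 0.08]
    - [0.0119, 0.0357, 0, 0, 0.08]
    - [0.0119, 0.0357, 0, 0, 0.08]

```text
clock: 7.48
tool_pos: [0.4131, 0.0856, 0.5224]
eef_rot: [0.998, -0.062, -0.0, -0.001]
contact_force: [1.0, -0.2, -0.2]
opening: 0.773
finger_force: 0.0
```

move_arm:
  rows:
    - [0.0119, 0.0357, 0, 0, 0.08]
    - [0.0119, 0.0357, 0, 0, 0.08]
    - [0.0119, 0.0357, 0, 0, 0.08]
    - [0.0119, 0.0357, 0, 0, 0.08]
    - [0.0119, 0.0357, 0, 0, 0.08]
    - [0.0119, 0.0357, 0, 0, 0.08]
    - [0.0119, 0.0357, 0, 0, 0.08]
    - [0.0119, 0.0357, 0, 0, 0.08]
    - [0.0119, 0.0357, 0, 0, 0.08]
    - [0.0119, 0.0357, 0, 0, 0.08]

```text
clock: 8.32
tool_pos: [0.4861, -0.2832, 0.5223]
eef_rot: [0.998, -0.062, 0.0, -0.0]
contact_force: [1.1, 0.2, 0.2]
opening: 0.909
finger_force: 0.0
```

move_arm:
  rows:
    - [0, 0, 0, -0.117, 0.08]
    - [0, 0, 0, -0.117, 0.08]
    - [0, 0, 0, -0.117, 0.08]
    - [0, 0, 0, -0.117, 0.08]
    - [0, 0, 0, -0.117, 0.08]
    - [0, 0, 0, -0.117, 0.08]
    - [0, 0, 0, -0.117, 0.08]
    - [0, 0, 0, -0.117, 0.08]
    - [0, 0, 0, -0.117, 0.08]
    - [0, 0, 0, -0.117, 0.08]

```text
clock: 9.15
tool_pos: [0.486, -0.2812, 0.5224]
eef_rot: [0.865, 0.502, -0.0, -0.0]
contact_force: [0.2, 0.0, 0.1]
opening: 0.908
finger_force: 0.0
```

move_arm:
  rows:
    - [0, 0, 0, -0.117, 0.08]
    - [0, 0, 0, -0.117, 0.08]
    - [0, 0, 0, 0, 0.08]

```text
clock: 9.4
tool_pos: [0.486, -0.2813, 0.5225]
eef_rot: [0.801, 0.598, 0.0, -0.0]
contact_force: [0.1, -0.5, 0.7]
opening: 0.906
finger_force: 0.0
```

```bash
python3 - <<'E'
from h import *
st(); s=snap('top','t2.png')
for l in locks(s): print('top',*l)
s=snap('wrist','w2.png')
for l in locks(s): print('wr',*l)
a=cv2.imread('pics/t2.png')[130:330,200:460]; b=cv2.imread('pics/w2.png')
a=cv2.resize(a,(520,400),interpolation=cv2.INTER_CUBIC)
cv2.imwrite('pics/c2.png',cv2.resize(np.hstack([a,cv2.resize(b,(640,400))]),(800,276)))
cv2.imwrite('pics/t2c.png',a)
E
```

```text
t 9.4 pos [ 0.486  -0.2813  0.5225] R [[0.284, 0.959, 0.0], [0.959, -0.284, 0.0], [0.0, 0.0, -1.0]] F [ 0.1 -0.5  0.7] op 0.906 ff 0.0 q [ 0.2   0.5   0.41  1.61 -0.22  1.08  0.38]
top [444. 297.] [ 213. -457.] [139. 198.] 29.0
top [377. 204.] [ 561. -219.] [36. 54.] 67.8
wr [153. 271.] [ 198. -375.] [119.  32.] 26.6
wr [286. 205.] [ 418. -335.] [41. 53.] 73.1
wr [386. 180.] [ 557. -341.] [53. 41.] 18.8
wr [261. 123.] [ 423. -222.] [35. 53.] 70.0
wr [364.  87.] [ 560. -218.] [35. 53.] 68.6
```

View pics/t2c.png

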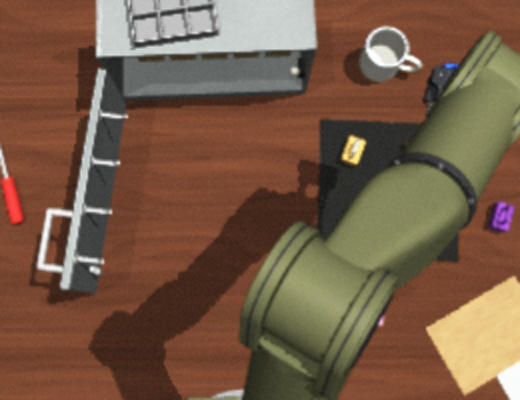

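View pics/w2.png

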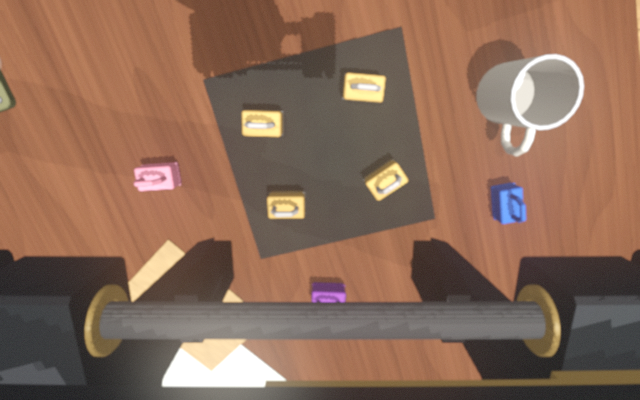

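The wrist view shows the mat locks at (364,87), (261,123), (286,205) and (386,180). The top crop shows the door wide open, with four pegs pointing at the mat side and the catch roller in the cabinet. I'll pick the lock at (0.423,-0.222) first.

move_arm:
  rows:
    - [0.0195, -0.0387, 0, 0.03, 0.08]
    - [0.0188, -0.0389, 0, 0.03, 0.08]
    - [0, 0, 0.037, 0, 0.08]
    - [0, 0, 0.037, 0, 0.08]
    - [0, 0, 0.037, 0, 0.08]
    - [0, 0, 0.037, 0, 0.08]
    - [0, 0, 0.037, 0, 0.08]
    - [0, 0, 0.037, 0, 0.08]
    - [0, 0, 0.037, 0, 0.08]
    - [0, 0, 0, 0, 0.08]

```text
clock: 10.33
tool_pos: [0.4254, -0.2222, 0.2577]
eef_rot: [0.821, 0.572, -0.003, -0.005]
contact_force: [-0.2, 0.9, -0.1]
opening: 0.908
finger_force: 0.0
```

```bash
cat >> h.py <<'E'
def go(x,y,z,yaw):
    """tool-axes shift (before the spin) and spin for a TCP target; yaw of tool y, deg, mod 180"""
    q=r.get_state(); M=R.from_quat(q['eef_rot']).as_matrix(); d=M.T@(np.array([x,y,z])-q['tool_pos'])
    a=np.degrees(np.arctan2(M[1,1],M[0,1])); e=(a-yaw+90)%180-90
    print('shift',d.round(4),'spin',round(np.radians(e),3),'yaw',a.round(1))
E
python3 - <<'E'
from h import *
st(); s=snap('wrist')
for l in locks(s): print('wr',*l)
go(.423,-.222,.186,-20)
t=snap('top'); T=plane(t,[(263,188.5),(259.5,211),(255,235.5),(250,261)],.247); print('tips',T.round(3))
E=plane(t,[(250,166),(233,274)],.25); print('edge',E.round(3))
E
```

```text
t 10.33 pos [ 0.4254 -0.2222  0.2577] R [[0.347, 0.938, -0.01], [0.938, -0.347, 0.005], [0.001, -0.011, -1.0]] F [-0.2  0.9 -0.1] op 0.908 ff 0.0 q [ 0.29  0.78  0.16  2.12 -0.43  0.28  0.46]
wr [441. 379.] [ 470. -355.] [ 49. 262.] 70.1
wr [542. 320.] [ 533. -337.] [59. 25.] 86.3
wr [102. 320.] [ 261. -239.] [61. 26.] 53.5
wr [314. 213.] [ 421. -216.] [15. 37.] 79.1
wr [322. 208.] [ 424. -216.] [44. 51.] 70.9
wr [542. 124.] [ 560. -211.] [13. 36.] 78.9
wr [538. 130.] [ 556. -213.] [39. 63.] 68.6
shift [-0.0005 -0.0025  0.0748] spin -0.005 yaw -20.3
tips [[0.571 0.182 0.247]
 [0.495 0.191 0.247]
 [0.415 0.204 0.247]
 [0.334 0.217 0.247]]
edge [[0.648 0.227 0.25 ]
 [0.293 0.269 0.25 ]]
```

move_arm:
  rows:
    - [0, -0.0025, 0.03, 0, 0.08]
    - [0, 0, 0.03, 0, 0.08]
    - [0, 0, 0.012, 0, 0.08]
    - [0, 0, 0, 0, 0.045]
    - [0, 0, 0, 0, 0.045]
    - [0, 0, 0, 0, 0.045]
    - [0, 0, 0, 0, 0.045]
    - [0, 0, 0, 0, 0.045]

```text
clock: 11.1
tool_pos: [0.4247, -0.2219, 0.1927]
eef_rot: [0.82, 0.572, 0.0, 0.0]
contact_force: [-3.0, 1.0, 10.5]
opening: 0.56
finger_force: 40.1
```

```bash
python3 - <<'E'
from h import *
st()
T=np.array([[.571,.182],[.495,.191],[.415,.204],[.334,.217]])
p=np.polyfit(T[:,0],T[:,1],1); print(p, np.degrees(np.arctan(p[0])), np.hypot(*np.diff(T,axis=0).T))
E
```

```text
t 11.1 pos [ 0.4247 -0.2219  0.1927] R [[0.345, 0.939, 0.0], [0.939, -0.345, -0.0], [0.0, 0.0, -1.0]] F [-3.   1.  10.5] op 0.56 ff 40.06123423576355 q [ 0.35  0.91  0.06  2.14 -0.46  0.11  0.49]
[-0.14932528  0.26625635] -8.492953933630956 [0.07653104 0.08104937 0.08203658]
```

Gripped, but about 6 mm too high. I'll reopen, settle and grip again.

move_arm:
  rows:
    - [0, 0, 0, 0, 0.07]
    - [0, 0, 0, 0, 0.07]
    - [0, 0, 0, 0, 0.07]
    - [0, 0, 0, 0, 0.07]

```text
clock: 11.43
tool_pos: [0.4252, -0.2221, 0.1913]
eef_rot: [0.82, 0.572, 0.0, 0.0]
contact_force: [-0.1, 0.3, 0.0]
opening: 0.795
finger_force: 0.0
```

```bash
python3 - <<'E'
from h import *
st()
E
```

```text
t 11.43 pos [ 0.4252 -0.2221  0.1913] R [[0.345, 0.939, 0.001], [0.939, -0.345, -0.0], [-0.0, 0.001, -1.0]] F [-0.1  0.3  0. ] op 0.795 ff 0.0 q [ 0.35  0.91  0.06  2.14 -0.46  0.1   0.49]
```

move_arm:
  rows:
    - [0, -0.002, 0.006, 0, 0.07]
    - [0, 0, 0, 0, 0.07]
    - [0, 0, 0, 0, 0.045]
    - [0, 0, 0, 0, 0.045]
    - [0, 0, 0, 0, 0.045]
    - [0, 0, 0, 0, 0.045]

```text
clock: 11.93
tool_pos: [0.4232, -0.2214, 0.1852]
eef_rot: [0.82, 0.572, 0.0, 0.0]
contact_force: [-0.4, -0.5, -1.2]
opening: 0.563
finger_force: 40.0
```

```bash
python3 - <<'E'
from h import *
st()
E
```

```text
t 11.93 pos [ 0.4232 -0.2214  0.1852] R [[0.345, 0.939, 0.0], [0.939, -0.345, -0.0], [-0.0, 0.0, -1.0]] F [-0.4 -0.5 -1.2] op 0.563 ff 39.99963104724884 q [ 0.36  0.92  0.05  2.14 -0.46  0.09  0.49]
```

move_arm:
  rows:
    - [0, 0, -0.02, 0, 0.045]
    - [0, 0, -0.03, 0, 0.045]
    - [0, 0, -0.03, 0, 0.045]
    - [0, 0, -0.03, 0, 0.045]
    - [0, 0, -0.03, 0, 0.045]
    - [0, 0, -0.03, 0, 0.045]
    - [0, 0, -0.03, 0, 0.045]
    - [0, 0, -0.03, 0, 0.045]
    - [0, 0, -0.03, 0, 0.045]

```text
clock: 12.68
tool_pos: [0.4224, -0.2209, 0.4465]
eef_rot: [0.82, 0.572, -0.0, -0.001]
contact_force: [1.5, 0.2, -2.8]
opening: 0.561
finger_force: 40.0
```

move_arm:
  rows:
    - [0.035, -0.0065, 0, 0, 0.045]
    - [0.035, -0.0065, 0, 0, 0.045]
    - [0.035, -0.0065, 0, 0, 0.045]
    - [0.035, -0.0065, 0, 0, 0.045]
    - [0.035, -0.0065, 0, 0, 0.045]
    - [0.0296, -0.0211, 0, 0, 0.045]
    - [0.0296, -0.0211, 0, 0, 0.045]
    - [0.0296, -0.0211, 0, 0, 0.045]
    - [0.0296, -0.0211, 0, 0, 0.045]
    - [0.0296, -0.0211, 0, 0, 0.045]

```text
clock: 13.52
tool_pos: [0.4036, 0.1309, 0.445]
eef_rot: [0.82, 0.572, -0.0, -0.0]
contact_force: [1.1, 0.8, -3.2]
opening: 0.562
finger_force: 40.0
```

move_arm:
  rows:
    - [0, 0, 0, -0.105, 0.045]
    - [0, 0, 0, -0.105, 0.045]
    - [0, 0, 0, 0, 0.045]

```text
clock: 13.77
tool_pos: [0.404, 0.1302, 0.445]
eef_rot: [0.754, 0.657, -0.0, -0.0]
contact_force: [0.9, 0.6, -3.0]
opening: 0.562
finger_force: 40.0
```

```bash
python3 - <<'E'
from h import *
st(); s=snap('wrist','w3.png')
E
```

```text
t 13.77 pos [0.404  0.1302 0.445 ] R [[0.136, 0.991, -0.001], [0.991, -0.136, 0.0], [-0.0, -0.001, -1.0]] F [ 0.9  0.6 -3. ] op 0.562 ff 39.99792516231537 q [-0.7   0.4   0.41  2.1  -0.24  0.69 -0.27]
```

View pics/w3.png

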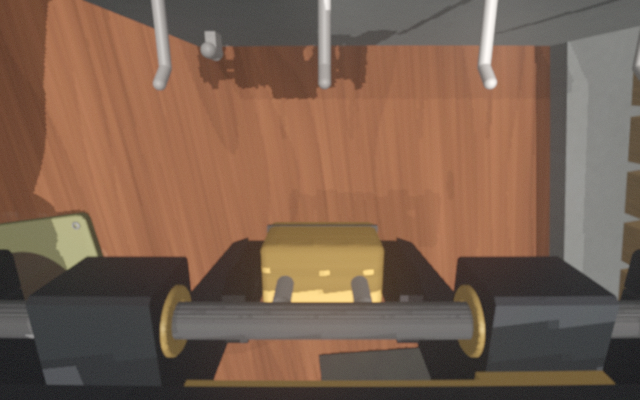

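The wrist view shows the held lock at (322,265) and the upturned peg ends at about (161,81), (325,83) and (489,81). I'm aiming for the middle one, peg 3.

```bash
cat >> h.py <<'E'
def pegs(s,uv,yaw=None):
    T=plane(s,uv,.247)[:,:2]; d=T[-1]-T[0]; a=np.degrees(np.arctan2(d[1],d[0]))
    print('tips',T.round(4).tolist(),'dir',a.round(2),'pitch',np.linalg.norm(np.diff(T,axis=0),axis=1).round(4)); return T,a
E
python3 - <<'E'
from h import *
s=snap('wrist'); T,a=pegs(s,[(161,80),(325,82),(489,80)])
e,d=ray(s,[(325,82)]); print(s['eye'])
n=np.array([np.sin(np.radians(a)),-np.cos(np.radians(a))]); print('n',n)
for f in (60,19): 
  p=T[1]+n*f/1000; print(f); go(p[0],p[1],.378,a)
E
```

```text
tips [[0.3395, 0.2183], [0.4169, 0.2059], [0.4945, 0.1957]] dir -8.29 pitch [0.0783 0.0783]
[0.41463716 0.1995125  0.42556362]
n [-0.1441635  -0.98955388]
60
shift [0.0179 0.0011 0.0671] spin -0.001 yaw -8.3
19
shift [0.0589 0.0011 0.0671] spin -0.001 yaw -8.3
```

move_arm:
  rows:
    - [0, 0.001, 0.034, 0, 0.045]
    - [0, 0, 0.033, 0, 0.045]
    - [0, 0, 0, 0, 0.045]
    - [0.025, 0, 0, 0, 0.045]
    - [0.02, 0, 0, 0, 0.045]
    - [0.018, 0, 0, 0, 0.045]
    - [0.018, 0, 0, 0, 0.045]
    - [0.016, 0, 0, 0, 0.045]
    - [0, 0, 0, 0, 0.045]

```text
clock: 14.62
tool_pos: [0.4203, 0.2283, 0.3794]
eef_rot: [0.755, 0.656, 0.002, -0.0]
contact_force: [-1.5, 1.0, -2.2]
opening: 0.561
finger_force: 40.0
```

```bash
python3 - <<'E'
from h import *
st(); s=snap('wrist','w4.png'); t=snap('top')['color'][150:280,220:330,::-1]; w=cv2.imread('pics/w4.png')
sd=snap('side')['color'][90:250,260:430,::-1]
cv2.imwrite('pics/w4.png',np.hstack([w[:,::2][::2],cv2.resize(t,(170,200)),cv2.resize(sd,(300,200))]))
E
```

```text
t 14.62 pos [0.4203 0.2283 0.3794] R [[0.14, 0.99, 0.002], [0.99, -0.14, 0.003], [0.003, 0.002, -1.0]] F [-1.5  1.  -2.2] op 0.561 ff 39.99990105628967 q [-0.82  0.57  0.36  2.04 -0.35  0.58 -0.36]
```

View pics/w4.png

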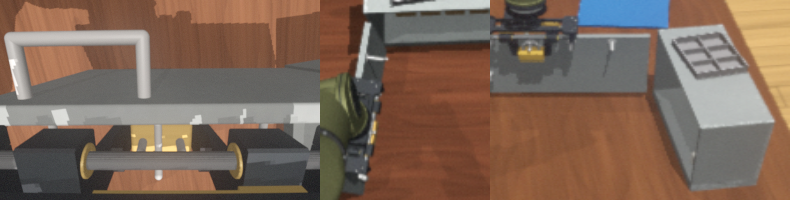

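The view shows the peg running between the shackle legs with its tip clear on the near side. Lowering and releasing.

move_arm:
  rows:
    - [0, 0, 0.006, 0, 0.045]
    - [0, 0, 0.006, 0, 0.045]
    - [0, 0, 0, 0, 0.045]
    - [0, 0, 0, 0, 0.05]
    - [0, 0, 0, 0, 0.056]
    - [0, 0, 0, 0, 0.062]
    - [0, 0, 0, 0, 0.062]
    - [0, 0, 0, 0, 0.062]

```text
clock: 15.43
tool_pos: [0.4197, 0.2253, 0.3664]
eef_rot: [0.755, 0.655, 0.0, 0.0]
contact_force: [0.5, -0.2, -0.6]
opening: 0.703
finger_force: 0.0
```

move_arm:
  rows:
    - [0, 0, -0.01, 0, 0.062]
    - [0, 0, -0.02, 0, 0.062]
    - [0, 0, -0.03, 0, 0.062]
    - [0, 0, -0.03, 0, 0.062]
    - [0, 0, -0.03, 0, 0.062]
    - [0, 0, -0.03, 0, 0.08]
    - [0, 0, 0, 0, 0.08]

```text
clock: 16.02
tool_pos: [0.421, 0.2252, 0.5214]
eef_rot: [0.756, 0.655, 0.005, 0.001]
contact_force: [0.8, -0.1, -0.2]
opening: 0.828
finger_force: 0.0
```

```bash
python3 - <<'E'
from h import *
st(); s=snap('wrist','w5.png')
go(.560,-.218,.45,-21)
E
```

```text
t 16.02 pos [0.421  0.2252 0.5214] R [[0.142, 0.99, 0.009], [0.99, -0.142, 0.006], [0.007, 0.008, -1.0]] F [ 0.8 -0.1 -0.2] op 0.828 ff 0.0 q [-0.92  0.37  0.49  1.85 -0.21  0.96 -0.48]
shift [-0.4194  0.2007  0.0679] spin 0.225 yaw -8.1
```

View pics/w5.png

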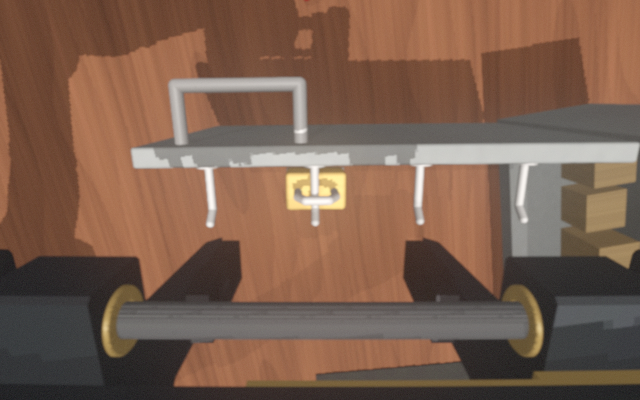

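The lock hangs on peg 3 at (316,190). The ends of pegs 2 and 1 are at (420,219) and (523,216). I'm going to the lock at (0.560,-0.218).

move_arm:
  rows:
    - [-0.035, 0.0167, 0, 0, 0.08]
    - [-0.035, 0.0167, 0, 0, 0.08]
    - [-0.035, 0.0167, 0, 0, 0.08]
    - [-0.035, 0.0167, 0, 0, 0.08]
    - [-0.035, 0.0167, 0, 0, 0.08]
    - [-0.035, 0.0167, 0, 0, 0.08]
    - [-0.035, 0.0167, 0, 0, 0.08]
    - [-0.035, 0.0167, 0, 0, 0.08]
    - [-0.035, 0.0167, 0, 0, 0.08]
    - [-0.035, 0.0167, 0, 0, 0.08]

```text
clock: 16.9
tool_pos: [0.5353, -0.1465, 0.5147]
eef_rot: [0.755, 0.655, -0.001, -0.001]
contact_force: [0.7, 0.6, -0.4]
opening: 0.909
finger_force: 0.0
```

move_arm:
  rows:
    - [-0.035, 0.0167, 0, 0, 0.08]
    - [-0.035, 0.0167, 0, 0, 0.08]
    - [0, 0, 0.035, 0.112, 0.08]
    - [0, 0, 0.035, 0.112, 0.08]
    - [0, 0, 0, 0, 0.08]

```text
clock: 17.32
tool_pos: [0.5566, -0.2178, 0.4387]
eef_rot: [0.825, 0.565, -0.004, -0.006]
contact_force: [-0.2, 1.6, -0.8]
opening: 0.911
finger_force: 0.0
```

```bash
python3 - <<'E'
from h import *
st(); s=snap('wrist','w6.png')
for l in locks(s): print('wr',*l)
go(.560,-.218,.185,-21)
E
```

```text
t 17.32 pos [ 0.5566 -0.2178  0.4387] R [[0.362, 0.932, -0.014], [0.932, -0.362, 0.006], [0.0, -0.015, -1.0]] F [-0.2  1.6 -0.8] op 0.911 ff 0.0 q [ 0.02  0.66  0.51  1.62 -0.37  0.97  0.28]
wr [187. 378.] [ 285. -409.] [48. 77.] 70.0
wr [542. 320.] [ 732. -497.] [109.  46.] 83.5
wr [102. 320.] [ 221. -303.] [115.  49.] 52.5
wr [258. 289.] [ 422. -327.] [41. 55.] 69.4
wr [366. 259.] [ 558. -338.] [55. 45.] 17.8
wr [331. 161.] [ 561. -216.] [36. 52.] 68.9
shift [0.0006 0.0051 0.257 ] spin 0.002 yaw -20.9
```

move_arm:
  rows:
    - [0, 0.004, 0.035, 0, 0.08]
    - [0, 0, 0.035, 0, 0.08]
    - [0, 0, 0.035, 0, 0.08]
    - [0, 0, 0.035, 0, 0.08]
    - [0, 0, 0.035, 0, 0.08]
    - [0, 0, 0.035, 0, 0.08]
    - [0, 0, 0.03, 0, 0.08]
    - [0, 0, 0, 0, 0.08]
    - [0, 0, 0, 0, 0.08]

```text
clock: 18.12
tool_pos: [0.5628, -0.22, 0.2066]
eef_rot: [0.823, 0.568, 0.0, -0.001]
contact_force: [0.2, 0.6, 1.0]
opening: 0.906
finger_force: 0.0
```

```bash
python3 - <<'E'
from h import *
go(.560,-.218,.185,-21)
E
```

```text
shift [ 0.0008 -0.0033  0.0216] spin 0.003 yaw -20.8
```

move_arm:
  rows:
    - [0.001, -0.003, 0.012, 0, 0.08]
    - [0, 0, 0.01, 0, 0.07]
    - [0, 0, 0, 0, 0.07]
    - [0, 0, 0, 0, 0.07]
    - [0, 0, 0, 0, 0.045]
    - [0, 0, 0, 0, 0.045]
    - [0, 0, 0, 0, 0.045]
    - [0, 0, 0, 0, 0.045]

```text
clock: 18.78
tool_pos: [0.5601, -0.2184, 0.1849]
eef_rot: [0.824, 0.567, 0.0, 0.0]
contact_force: [0.1, -0.2, 4.5]
opening: 0.568
finger_force: 40.0
```

```bash
python3 - <<'E'
from h import *
st()
s=snap('top'); T=np.array([[.4945,.1957]]); u=np.array([.9896,-.1442]); n=np.array([-.1442,-.9896])
p=T[0]+u*.08+n*.075; print('peg1 standoff',p); go(p[0],p[1],.445,-8.3)
E
```

```text
t 18.78 pos [ 0.5601 -0.2184  0.1849] R [[0.358, 0.934, 0.001], [0.934, -0.358, -0.0], [0.0, 0.001, -1.0]] F [ 0.1 -0.2  4.5] op 0.568 ff 39.99031841754913 q [ 0.14  1.    0.27  1.78 -0.56  0.44  0.44]
peg1 standoff [0.562853 0.109944]
shift [ 0.3076 -0.1147 -0.2603] spin -0.221 yaw -21.0
```

move_arm:
  rows:
    - [0, 0, -0.02, 0, 0.045]
    - [0, 0, -0.03, 0, 0.045]
    - [0, 0, -0.03, 0, 0.045]
    - [0, 0, -0.03, 0, 0.045]
    - [0, 0, -0.03, 0, 0.045]
    - [0, 0, -0.03, 0, 0.045]
    - [0, 0, -0.03, 0, 0.045]
    - [0, 0, -0.03, 0, 0.045]
    - [0, 0, -0.03, 0, 0.045]

```text
clock: 19.58
tool_pos: [0.5592, -0.2179, 0.445]
eef_rot: [0.824, 0.567, -0.001, -0.001]
contact_force: [0.4, -0.6, -4.1]
opening: 0.566
finger_force: 40.0
```

move_arm:
  rows:
    - [0.0308, -0.0115, 0, 0, 0.045]
    - [0.0308, -0.0115, 0, 0, 0.045]
    - [0.0308, -0.0115, 0, 0, 0.045]
    - [0.0308, -0.0115, 0, 0, 0.045]
    - [0.0308, -0.0115, 0, 0, 0.045]
    - [0.0308, -0.0115, 0, 0, 0.045]
    - [0.0308, -0.0115, 0, 0, 0.045]
    - [0.0308, -0.0115, 0, 0, 0.045]
    - [0.0308, -0.0115, 0, 0, 0.045]
    - [0.0308, -0.0115, 0, 0, 0.045]

```text
clock: 20.42
tool_pos: [0.5619, 0.1122, 0.4436]
eef_rot: [0.824, 0.567, -0.001, -0.001]
contact_force: [0.7, 0.6, -3.7]
opening: 0.564
finger_force: 40.0
```

move_arm:
  rows:
    - [0, 0, 0, -0.11, 0.045]
    - [0, 0, 0, -0.11, 0.045]
    - [0, 0, 0, 0, 0.045]

```text
clock: 20.67
tool_pos: [0.562, 0.1112, 0.4435]
eef_rot: [0.755, 0.655, -0.001, -0.001]
contact_force: [0.0, -0.9, -2.5]
opening: 0.563
finger_force: 40.0
```

```bash
cat >> h.py <<'E'
def tips(s,rows=(20,125)):
    """bright upturned peg ends on darker ground in the wrist view: lowest pixels of pale near-vertical blobs"""
    hsv=cv2.cvtColor(s['color'],cv2.COLOR_RGB2HSV); m=cv2.inRange(hsv,(0,0,165),(180,45,255)); m[rows[1]:]=0
    n,lab,stt,c=cv2.connectedComponentsWithStats(m)
    return [(tuple(stt[i]),) for i in range(1,n) if stt[i][4]>60]
E
python3 - <<'E'
from h import *
st(); s=snap('wrist','w7.png'); print(tips(s))
E
```

```text
t 20.67 pos [0.562  0.1112 0.4435] R [[0.141, 0.99, -0.002], [0.99, -0.141, -0.0], [-0.0, -0.002, -1.0]] F [ 0.  -0.9 -2.5] op 0.563 ff 39.98654365539551 q [-0.56  0.62  0.5   1.7  -0.36  0.92 -0.06]
[((np.int32(152), np.int32(0), np.int32(16), np.int32(92), np.int32(743)),), ((np.int32(320), np.int32(0), np.int32(12), np.int32(90), np.int32(790)),), ((np.int32(556), np.int32(0), np.int32(84), np.int32(125), np.int32(6991)),), ((np.int32(0), np.int32(27), np.int32(52), np.int32(71), np.int32(999)),), ((np.int32(633), np.int32(84), np.int32(7), np.int32(41), np.int32(218)),)]
```

View pics/w7.png

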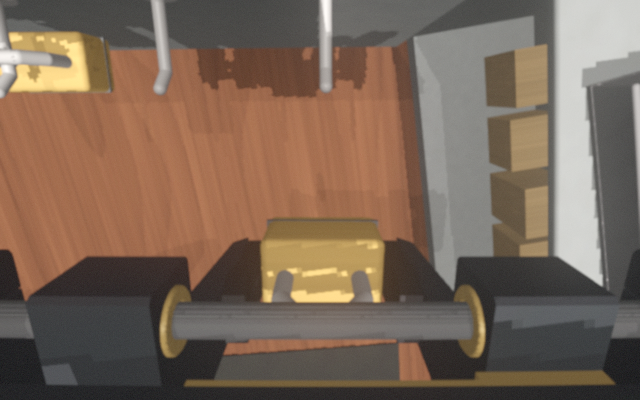

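The ends of pegs 1 and 2 are at (326,86) and (160,86). The held lock is at (322,260).

```bash
python3 - <<'E'
from h import *
s=snap('wrist'); T,a=pegs(s,[(160,86),(326,86)])
n=np.array([np.sin(np.radians(a)),-np.cos(np.radians(a))])
p=T[1]-n*.020; go(p[0],p[1],.378,a)
E
```

```text
tips [[0.497, 0.1969], [0.5751, 0.1849]] dir -8.7 pitch [0.079]
shift [0.0959 0.0016 0.0658] spin 0.002 yaw -8.6
```

move_arm:
  rows:
    - [0, 0.002, 0.033, 0, 0.045]
    - [0, 0, 0.033, 0, 0.045]
    - [0, 0, 0, 0, 0.045]
    - [0.025, 0, 0, 0, 0.045]
    - [0.02, 0, 0, 0, 0.045]
    - [0.018, 0, 0, 0, 0.045]
    - [0.018, 0, 0, 0, 0.045]
    - [0.015, 0, 0, 0, 0.045]
    - [0, 0, 0, 0, 0.045]
    - [0, 0, 0, 0, 0.045]

```text
clock: 21.6
tool_pos: [0.5786, 0.2056, 0.3788]
eef_rot: [0.757, 0.654, 0.0, 0.0]
contact_force: [0.5, -1.5, -3.6]
opening: 0.567
finger_force: 40.0
```

```bash
python3 - <<'E'
from h import *
x=st(); T=np.array([.5751,.1849]); n=np.array([-.151,-.9885]); d=x['tool_pos'][:2]-T; print('along n',d@n,'lateral',d@np.array([.9885,-.151]))
E
```

```text
t 21.6 pos [0.5786 0.2056 0.3788] R [[0.145, 0.989, 0.0], [0.989, -0.145, -0.0], [-0.0, 0.0, -1.0]] F [ 0.5 -1.5 -3.6] op 0.567 ff 39.988011717796326 q [-0.67  0.75  0.47  1.65 -0.43  0.85 -0.17]
along n -0.021001939790750226 lateral 0.0003344446890006453
```

Threaded with negligible contact. Lower, release and lift.

move_arm:
  rows:
    - [0, 0, 0.006, 0, 0.045]
    - [0, 0, 0.005, 0, 0.045]
    - [0, 0, 0, 0, 0.045]
    - [0, 0, 0, 0, 0.05]
    - [0, 0, 0, 0, 0.056]
    - [0, 0, 0, 0, 0.062]
    - [0, 0, 0, 0, 0.062]
    - [0, 0, 0, 0, 0.062]

```text
clock: 22.27
tool_pos: [0.5789, 0.2051, 0.3678]
eef_rot: [0.757, 0.654, 0.001, 0.0]
contact_force: [0.0, 0.2, 0.3]
opening: 0.706
finger_force: 0.0
```

move_arm:
  rows:
    - [0, 0, -0.01, 0, 0.062]
    - [0, 0, -0.02, 0, 0.062]
    - [0, 0, -0.03, 0, 0.062]
    - [0, 0, -0.03, 0, 0.062]
    - [0, 0, -0.03, 0, 0.062]
    - [0, 0, -0.03, 0, 0.08]
    - [0, 0, 0, 0, 0.08]

```text
clock: 22.85
tool_pos: [0.5799, 0.2045, 0.5246]
eef_rot: [0.757, 0.653, 0.006, 0.003]
contact_force: [0.5, -0.0, 0.9]
opening: 0.828
finger_force: 0.0
```

```bash
python3 - <<'E'
from h import *
st(); s=snap('wrist','w8.png')
hsv=cv2.cvtColor(s['color'],cv2.COLOR_RGB2HSV); m=cv2.inRange(hsv,(18,140,150),(32,255,255)); n,l,t,c=cv2.connectedComponentsWithStats(m)
print([(t[i].tolist()) for i in range(1,n) if t[i][4]>100])
go(.557,-.342,.44,18.8)
E
```

```text
t 22.85 pos [0.5799 0.2045 0.5246] R [[0.146, 0.989, 0.012], [0.989, -0.146, 0.004], [0.005, 0.012, -1.0]] F [ 0.5 -0.   0.9] op 0.828 ff 0.0 q [-0.71  0.61  0.56  1.46 -0.34  1.16 -0.25]
[]
shift [-0.5443  0.057   0.08  ] spin -0.474 yaw -8.4
```

move_arm:
  rows:
    - [-0.0363, 0.0038, 0, 0, 0.08]
    - [-0.0363, 0.0038, 0, 0, 0.08]
    - [-0.0363, 0.0038, 0, 0, 0.08]
    - [-0.0363, 0.0038, 0, 0, 0.08]
    - [-0.0363, 0.0038, 0, 0, 0.08]
    - [-0.0363, 0.0038, 0, 0, 0.08]
    - [-0.0363, 0.0038, 0, 0, 0.08]
    - [-0.0363, 0.0038, 0, 0, 0.08]
    - [-0.0363, 0.0038, 0, 0, 0.08]
    - [-0.0363, 0.0038, 0, 0, 0.08]

```text
clock: 23.73
tool_pos: [0.5628, -0.161, 0.5167]
eef_rot: [0.757, 0.654, -0.0, -0.001]
contact_force: [0.7, 0.1, -0.4]
opening: 0.908
finger_force: 0.0
```

move_arm:
  rows:
    - [-0.0363, 0.0038, 0, 0, 0.08]
    - [-0.0363, 0.0038, 0, 0, 0.08]
    - [-0.0363, 0.0038, 0, 0, 0.08]
    - [-0.0363, 0.0038, 0, 0, 0.08]
    - [-0.0363, 0.0038, 0, 0, 0.08]
    - [0, 0, 0.02, -0.118, 0.08]
    - [0, 0, 0.02, -0.118, 0.08]
    - [0, 0, 0.02, -0.118, 0.08]
    - [0, 0, 0.02, -0.118, 0.08]
    - [0, 0, 0, 0, 0.08]

```text
clock: 24.57
tool_pos: [0.5545, -0.3408, 0.4325]
eef_rot: [0.582, 0.813, 0.0, -0.005]
contact_force: [0.0, -0.1, -1.3]
opening: 0.907
finger_force: 0.0
```

```bash
python3 - <<'E'
from h import *
im=cv2.imread('pics/w8.png'); hsv=cv2.cvtColor(im,cv2.COLOR_BGR2HSV)
m=cv2.inRange(hsv,(18,110,120),(34,255,255)); n,l,t,c=cv2.connectedComponentsWithStats(m)
print('w8',[(t[i].tolist()) for i in range(1,n) if t[i][4]>100])
st(); s=snap('wrist')
for l in locks(s): print('wr',*l)
go(.557,-.342,.185,18.8)
E
```

```text
w8 [[285, 167, 24, 38, 363], [318, 166, 27, 39, 189], [110, 170, 53, 42, 1073], [318, 171, 18, 13, 115], [102, 290, 19, 66, 454], [524, 290, 19, 66, 424]]
t 24.57 pos [ 0.5545 -0.3408  0.4325] R [[-0.323, 0.946, -0.008], [0.946, 0.323, 0.006], [0.008, -0.005, -1.0]] F [ 0.  -0.1 -1.3] op 0.907 ff 0.0 q [ 0.3   0.72  0.34  1.46 -0.26  1.02  1.04]
wr [ 52. 165.] [ 273. -434.] [11. 15.] 22.0
wr [326. 170.] [ 558. -343.] [52. 37.] 18.8
wr [199. 124.] [ 419. -337.] [38. 55.] 73.7
wr [ 59. 160.] [ 269. -432.] [ 57. 186.] 28.1
shift [-0.0026  0.0024  0.2499] spin -0.005 yaw 18.5
```

Pegs 1 and 3 both hold their locks. Now I'll descend on the lock at (0.557,-0.343).

move_arm:
  rows:
    - [-0.002, 0.003, 0.033, 0, 0.08]
    - [0, 0, 0.033, 0, 0.08]
    - [0, 0, 0.033, 0, 0.08]
    - [0, 0, 0.033, 0, 0.08]
    - [0, 0, 0.033, 0, 0.08]
    - [0, 0, 0.033, 0, 0.08]
    - [0, 0, 0.03, 0, 0.08]
    - [0, 0, 0, 0, 0.08]
    - [0, 0, 0, 0, 0.08]

```text
clock: 25.37
tool_pos: [0.5594, -0.3428, 0.2092]
eef_rot: [0.584, 0.812, -0.0, -0.001]
contact_force: [-0.7, -0.3, 1.0]
opening: 0.91
finger_force: 0.0
```

```bash
python3 - <<'E'
from h import *
go(.557,-.344,.185,18.8)
E
```

```text
shift [-0.0004 -0.0026  0.0242] spin -0.004 yaw 18.6
```

move_arm:
  rows:
    - [0, -0.002, 0.013, 0, 0.08]
    - [0, 0, 0.011, 0, 0.07]
    - [0, 0, 0, 0, 0.07]
    - [0, 0, 0, 0, 0.07]
    - [0, 0, 0, 0, 0.045]
    - [0, 0, 0, 0, 0.045]
    - [0, 0, 0, 0, 0.045]
    - [0, 0, 0, 0, 0.045]

```text
clock: 26.03
tool_pos: [0.5576, -0.3435, 0.1858]
eef_rot: [0.583, 0.812, 0.0, 0.0]
contact_force: [-0.5, 0.3, 2.2]
opening: 0.566
finger_force: 40.0
```

```bash
python3 - <<'E'
from h import *
st()
p=np.array([.4957,.1963])+np.array([-.148,-.989])*.075; print(p); go(p[0],p[1],.445,-8.5)
E
```

```text
t 26.03 pos [ 0.5576 -0.3435  0.1858] R [[-0.32, 0.947, 0.001], [0.947, 0.32, -0.0], [-0.001, 0.001, -1.0]] F [-0.5  0.3  2.2] op 0.566 ff 39.99862253665924 q [ 0.37  1.03  0.22  1.6  -0.37  0.55  1.12]
[0.4846   0.122125]
shift [ 0.4643  0.0801 -0.2595] spin 0.474 yaw 18.7
```

move_arm:
  rows:
    - [0, 0, -0.02, 0, 0.045]
    - [0, 0, -0.03, 0, 0.045]
    - [0, 0, -0.03, 0, 0.045]
    - [0, 0, -0.03, 0, 0.045]
    - [0, 0, -0.03, 0, 0.045]
    - [0, 0, -0.03, 0, 0.045]
    - [0, 0, -0.03, 0, 0.045]
    - [0, 0, -0.03, 0, 0.045]
    - [0, 0, -0.03, 0, 0.045]

```text
clock: 26.78
tool_pos: [0.5569, -0.343, 0.4463]
eef_rot: [0.583, 0.812, 0.0, -0.001]
contact_force: [0.8, 0.0, -2.8]
opening: 0.562
finger_force: 40.0
```

move_arm:
  rows:
    - [0.0332, 0.0057, 0, 0, 0.045]
    - [0.0332, 0.0057, 0, 0, 0.045]
    - [0.0332, 0.0057, 0, 0, 0.045]
    - [0.0332, 0.0057, 0, 0, 0.045]
    - [0.0332, 0.0057, 0, 0, 0.045]
    - [0.0332, 0.0057, 0, 0, 0.045]
    - [0.0332, 0.0057, 0, 0, 0.045]
    - [0.0332, 0.0057, 0, 0, 0.045]
    - [0.0332, 0.0057, 0, 0, 0.045]
    - [0.0332, 0.0057, 0, 0, 0.045]

```text
clock: 27.62
tool_pos: [0.5042, -0.0091, 0.4451]
eef_rot: [0.583, 0.812, -0.0, -0.0]
contact_force: [-0.1, 1.0, -1.8]
opening: 0.564
finger_force: 40.0
```

move_arm:
  rows:
    - [0.0332, 0.0057, 0, 0, 0.045]
    - [0.0332, 0.0057, 0, 0, 0.045]
    - [0.0332, 0.0057, 0, 0, 0.045]
    - [0.0332, 0.0057, 0, 0, 0.045]
    - [0, 0, 0, 0.119, 0.045]
    - [0, 0, 0, 0.119, 0.045]
    - [0, 0, 0, 0.119, 0.045]
    - [0, 0, 0, 0.117, 0.045]
    - [0, 0, 0, 0, 0.045]

```text
clock: 28.37
tool_pos: [0.4837, 0.1227, 0.445]
eef_rot: [0.758, 0.652, -0.0, -0.0]
contact_force: [0.4, -0.1, -2.3]
opening: 0.567
finger_force: 40.0
```

```bash
python3 - <<'E'
from h import *
st(); s=snap('wrist','w9.png'); print(*tips(s)); 
hsv=cv2.cvtColor(s['color'],cv2.COLOR_RGB2HSV); m=cv2.inRange(hsv,(0,0,165),(180,45,255))[:140]
for k in range(140):
    c=np.where(m[k,280:370])[0]
    if len(c) and k%10==0: print(k,c.min()+280,c.max()+280)
E
```

```text
t 28.37 pos [0.4837 0.1227 0.445 ] R [[0.15, 0.989, -0.001], [0.989, -0.15, -0.001], [-0.001, -0.001, -1.0]] F [ 0.4 -0.1 -2.3] op 0.567 ff 39.99891757965088 q [-0.69  0.52  0.56  1.91 -0.37  0.81 -0.08]
((np.int32(316), np.int32(0), np.int32(11), np.int32(93), np.int32(796)),) ((np.int32(447), np.int32(0), np.int32(73), np.int32(92), np.int32(1904)),) ((np.int32(133), np.int32(2), np.int32(49), np.int32(61), np.int32(923)),) ((np.int32(0), np.int32(35), np.int32(13), np.int32(69), np.int32(512)),) ((np.int32(99), np.int32(39), np.int32(17), np.int32(27), np.int32(313)),) ((np.int32(152), np.int32(66), np.int32(14), np.int32(31), np.int32(232)),)
0 316 326
10 316 326
20 317 326
30 317 325
40 317 324
50 317 324
60 317 325
70 318 324
80 319 324
90 318 325
```

```bash
python3 - <<'E'
from h import *
s=snap('wrist'); T=plane(s,[(322,88)],.247)[0,:2]; a=np.radians(-8.5); n=np.array([np.sin(a),-np.cos(a)])
p=T-n*.020; print(T); go(p[0],p[1],.378,-8.5)
E
```

```text
[0.49472193 0.19642421]
shift [0.0947 0.0002 0.067 ] spin 0.004 yaw -8.3
```

move_arm:
  rows:
    - [0, 0, 0.034, 0, 0.045]
    - [0, 0, 0.033, 0, 0.045]
    - [0, 0, 0, 0, 0.045]
    - [0.025, 0, 0, 0, 0.045]
    - [0.02, 0, 0, 0, 0.045]
    - [0.018, 0, 0, 0, 0.045]
    - [0.018, 0, 0, 0, 0.045]
    - [0.014, 0, 0, 0, 0.045]
    - [0, 0, 0, 0, 0.045]
    - [0, 0, 0, 0, 0.045]

```text
clock: 29.3
tool_pos: [0.4981, 0.2166, 0.3789]
eef_rot: [0.757, 0.654, 0.0, 0.0]
contact_force: [0.2, -0.7, -2.1]
opening: 0.561
finger_force: 40.0
```

```bash
python3 - <<'E'
from h import *
x=st(); go(.4976,.2162,.3674,-8.5)
E
```

```text
t 29.3 pos [0.4981 0.2166 0.3789] R [[0.145, 0.989, 0.001], [0.989, -0.145, 0.0], [0.0, 0.001, -1.0]] F [ 0.2 -0.7 -2.1] op 0.561 ff 39.99736726284027 q [-0.79  0.67  0.51  1.86 -0.47  0.73 -0.17]
shift [-0.0005 -0.0005  0.0115] spin 0.002 yaw -8.4
```

move_arm:
  rows:
    - [0, 0, 0.006, 0, 0.045]
    - [0, 0, 0.006, 0, 0.045]
    - [0, 0, 0, 0, 0.045]
    - [0, 0, 0, 0, 0.05]
    - [0, 0, 0, 0, 0.055]
    - [0, 0, 0, 0, 0.059]
    - [0, 0, 0, 0, 0.059]
    - [0, 0, 0, 0, 0.059]

```text
clock: 29.97
tool_pos: [0.4982, 0.2164, 0.3665]
eef_rot: [0.757, 0.653, 0.0, 0.0]
contact_force: [1.3, -0.5, -1.0]
opening: 0.671
finger_force: 0.0
```

move_arm:
  rows:
    - [0, 0, -0.01, 0, 0.059]
    - [0, 0, -0.02, 0, 0.059]
    - [0, 0, -0.03, 0, 0.059]
    - [0, 0, -0.03, 0, 0.059]
    - [0, 0, -0.03, 0, 0.059]
    - [0, 0, -0.03, 0, 0.059]
    - [0, 0, 0, 0, 0.059]

```text
clock: 30.55
tool_pos: [0.4996, 0.2158, 0.5226]
eef_rot: [0.758, 0.653, 0.006, 0.002]
contact_force: [0.3, -0.1, 0.5]
opening: 0.67
finger_force: 0.0
```

```bash
python3 - <<'E'
from h import *
st(); s=snap('wrist','w10.png')
t=snap('top')
for l in locks(t): print('top',*l)
T=plane(t,[(249.5,166),(233,274)],.25)
hx=np.array([.662,.231])
for th in (1.67,0.95):
    u=np.array([np.sin(th),np.cos(th)]); n=np.array([np.cos(th),-np.sin(th)]); print(th,'peg4',hx-.315*u+.04*n,'free inner edge',hx-.345*u+.015*n)
E
```

```text
t 30.55 pos [0.4996 0.2158 0.5226] R [[0.148, 0.989, 0.011], [0.989, -0.148, 0.005], [0.006, 0.01, -1.0]] F [ 0.3 -0.1  0.5] op 0.67 ff 0.0 q [-0.87  0.51  0.63  1.67 -0.34  1.06 -0.29]
top [444. 297.] [ 213. -457.] [139. 198.] 28.8
top [410. 242.] [ 417. -340.] [37. 55.] 75.6
1.67 peg4 [0.3445871  0.22239459] free inner edge [0.31721063 0.25024291]
0.95 peg4 [0.42904144 0.01523321] free inner edge [0.3900969 0.0181181]
```

View pics/w10.png

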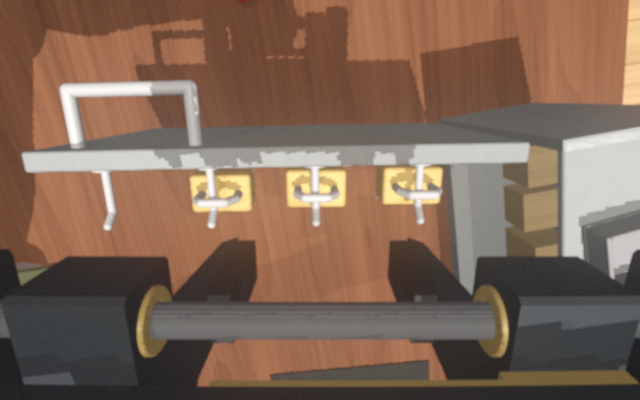

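The wrist view shows three locks hanging, on pegs 3, 2 and 1 at (220,190), (316,190) and (415,187). Peg 4, at (108,226), is too near the base at this door angle. I'll swing the door to about 1.0 rad by pushing its outer face gently with closed fingers.

move_arm:
  rows:
    - [0.031, -0.0095, 0, 0, 0.03]
    - [0.031, -0.0095, 0, 0, 0]
    - [0.031, -0.0095, 0, 0, 0]
    - [0, 0, 0.032, 0, 0]
    - [0, 0, 0.032, 0, 0]
    - [0, 0, 0.032, 0, 0]
    - [0, 0, 0.032, 0, 0]
    - [0, 0, 0.03, 0, 0]
    - [0, 0, 0, 0, 0]
    - [0, 0, 0, 0, 0]

```text
clock: 31.48
tool_pos: [0.4829, 0.3123, 0.3568]
eef_rot: [0.758, 0.653, -0.002, -0.0]
contact_force: [0.3, -0.1, 0.7]
opening: 0.004
finger_force: 0.0
```

move_arm:
  rows:
    - [-0.009, 0.0013, 0, 0, 0]
    - [-0.009, 0.0013, 0, 0, 0]
    - [-0.009, 0.0013, 0, 0, 0]
    - [-0.009, 0.0013, 0, 0, 0]
    - [-0.009, 0.0013, 0, 0, 0]
    - [-0.009, 0.0013, 0, 0, 0]
    - [-0.009, 0.0013, 0, 0, 0]
    - [-0.009, 0.0013, 0, 0, 0]
    - [-0.009, 0.0013, 0, 0, 0]
    - [-0.009, 0.0013, 0, 0, 0]

```text
clock: 32.32
tool_pos: [0.4835, 0.2205, 0.3583]
eef_rot: [0.758, 0.653, 0.0, 0.0]
contact_force: [0.2, 1.9, 0.1]
opening: 0.005
finger_force: 0.9
```

move_arm:
  rows:
    - [-0.009, 0.0013, 0, 0, 0]
    - [-0.009, 0.0013, 0, 0, 0]
    - [-0.009, 0.0013, 0, 0, 0]
    - [-0.009, 0.0013, 0, 0, 0]
    - [-0.008, 0.0013, 0, 0, 0]
    - [-0.007, 0.0013, 0, 0, 0]
    - [-0.006, 0.001, 0, 0, 0]
    - [-0.005, 0.001, 0, 0, 0]
    - [-0.004, 0, 0, 0, 0]
    - [0, 0, 0, 0, 0]

```text
clock: 33.15
tool_pos: [0.483, 0.1538, 0.3582]
eef_rot: [0.758, 0.652, -0.0, 0.0]
contact_force: [0.1, -0.9, -0.2]
opening: 0.008
finger_force: 0.0
```

```bash
python3 - <<'E'
from h import *
st(); s=snap('wrist','w11.png'); t=snap('top','t11.png'); 
E
```

```text
t 33.15 pos [0.483  0.1538 0.3582] R [[0.149, 0.989, -0.0], [0.989, -0.149, -0.001], [-0.001, -0.0, -1.0]] F [ 0.1 -0.9 -0.2] op 0.008 ff 0.0 q [-0.67  0.65  0.45  1.99 -0.48  0.61 -0.05]
```

move_arm:
  rows:
    - [0.01, 0, 0, 0, 0]
    - [0, 0, -0.035, 0, 0]
    - [0, 0, -0.035, 0, 0]
    - [0, 0, -0.035, 0, 0]
    - [0, 0, -0.035, 0, 0.04]
    - [0, 0, -0.025, 0, 0.08]
    - [-0.0355, 0.0006, 0, 0, 0.08]
    - [-0.0355, 0.0006, 0, 0, 0.08]
    - [-0.0355, 0.0006, 0, 0, 0.08]
    - [-0.0355, 0.0006, 0, 0, 0.08]

```text
clock: 34.08
tool_pos: [0.4658, 0.0238, 0.5234]
eef_rot: [0.757, 0.654, 0.0, 0.0]
contact_force: [0.3, 0.2, -0.6]
opening: 0.434
finger_force: 0.0
```

move_arm:
  rows:
    - [-0.0355, 0.0006, 0, 0, 0.08]
    - [-0.0355, 0.0006, 0, 0, 0.08]
    - [-0.0355, 0.0006, 0, 0, 0.08]
    - [-0.0355, 0.0006, 0, 0, 0.08]
    - [-0.0355, 0.0006, 0, 0, 0.08]
    - [-0.0355, 0.0006, 0, 0, 0.08]
    - [-0.0355, 0.0006, 0, 0, 0.08]
    - [-0.0355, 0.0006, 0, 0, 0.08]
    - [-0.0355, 0.0006, 0, 0, 0.08]
    - [-0.0355, 0.0006, 0, 0, 0.08]

```text
clock: 34.92
tool_pos: [0.4201, -0.3289, 0.5231]
eef_rot: [0.757, 0.653, 0.0, -0.0]
contact_force: [1.0, -0.3, 0.1]
opening: 0.908
finger_force: 0.0
```

move_arm:
  rows:
    - [0, 0, 0.03, 0.07, 0.08]
    - [0, 0, 0.03, 0.07, 0.08]
    - [0, 0, 0, 0, 0.08]
    - [0, 0, 0, 0, 0.08]

```text
clock: 35.25
tool_pos: [0.4203, -0.327, 0.4624]
eef_rot: [0.8, 0.6, -0.001, -0.002]
contact_force: [0.2, 0.2, 0.8]
opening: 0.908
finger_force: 0.0
```

```bash
python3 - <<'E'
from h import *
st(); s=snap('wrist')
for l in locks(s): print('wr',*l)
go(.418,-.338,.185,-16)
t=snap('top','t12.png'); c=t['color'][140:260,200:350,::-1]; cv2.imwrite('pics/t12c.png',cv2.resize(c,None,fx=5,fy=5,interpolation=cv2.INTER_CUBIC)[:600,:750])
E
```

```text
t 35.25 pos [ 0.4203 -0.327   0.4624] R [[0.281, 0.96, -0.003], [0.96, -0.281, 0.002], [0.001, -0.003, -1.0]] F [0.2 0.2 0.8] op 0.908 ff 0.0 q [ 0.2   0.56  0.62  1.79 -0.4   0.92  0.71]
wr [246. 281.] [ 275. -462.] [59. 91.] 28.4
wr [323. 170.] [ 417. -337.] [37. 52.] 73.6
shift [-0.0108  0.0006  0.2788] spin -0.005 yaw -16.3
```

View pics/t12c.png

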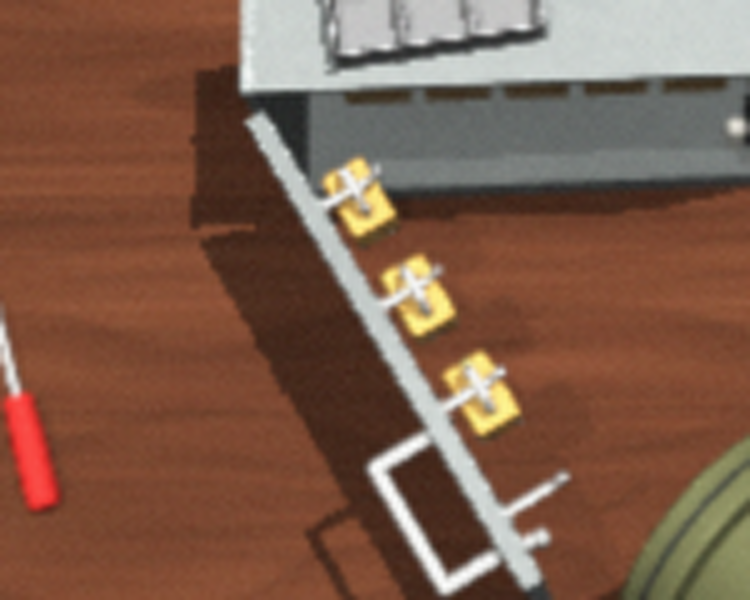

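The door now sits at about 1 rad with three locks hanging, and peg 4's end is at crop (567,476), i.e. top (313,235). I'll grip the last lock.

move_arm:
  rows:
    - [-0.0108, 0.001, 0.03, 0, 0.08]
    - [0, 0, 0.035, 0, 0.08]
    - [0, 0, 0.035, 0, 0.08]
    - [0, 0, 0.035, 0, 0.08]
    - [0, 0, 0.035, 0, 0.08]
    - [0, 0, 0.035, 0, 0.08]
    - [0, 0, 0.03, 0, 0.08]
    - [0, 0, 0.02, 0, 0.08]
    - [0, 0, 0, 0, 0.08]
    - [0, 0, 0, 0, 0.08]

```text
clock: 36.18
tool_pos: [0.4186, -0.3389, 0.209]
eef_rot: [0.801, 0.599, 0.0, 0.001]
contact_force: [-0.5, -0.6, -0.2]
opening: 0.905
finger_force: 0.0
```

```bash
python3 - <<'E'
from h import *
go(.418,-.338,.185,-16.4)
t=snap('top'); T,a=pegs(t,[(313.4,235.2),(300.8,214),(288,193.6),(275.4,174)]); n=np.array([np.sin(np.radians(a)),-np.cos(np.radians(a))])
print(T[0]+n*.075)
E
```

```text
shift [ 0.0007 -0.0008  0.024 ] spin -0.0 yaw -16.4
tips [[0.4153, 0.0164], [0.4846, 0.057], [0.5529, 0.0994], [0.6202, 0.1421]] dir 31.54 pitch [0.0803 0.0804 0.0797]
[ 0.45456089 -0.04753848]
```

move_arm:
  rows:
    - [0, 0, 0.013, 0, 0.08]
    - [0, 0, 0.011, 0, 0.07]
    - [0, 0, 0, 0, 0.07]
    - [0, 0, 0, 0, 0.07]
    - [0, 0, 0, 0, 0.045]
    - [0, 0, 0, 0, 0.045]
    - [0, 0, 0, 0, 0.045]
    - [0, 0, 0, 0, 0.045]

```text
clock: 36.9
tool_pos: [0.4173, -0.3386, 0.1847]
eef_rot: [0.801, 0.598, -0.0, -0.0]
contact_force: [-1.1, 1.4, 4.7]
opening: 0.564
finger_force: 40.0
```

```bash
python3 - <<'E'
from h import *
st(); go(.4546,-.0475,.445,31.5)
E
```

```text
t 36.9 pos [ 0.4173 -0.3386  0.1847] R [[0.284, 0.959, -0.0], [0.959, -0.284, 0.0], [0.0, -0.0, -1.0]] F [-1.1  1.4  4.7] op 0.564 ff 40.00021755695343 q [ 0.46  0.96  0.22  1.97 -0.7   0.29  0.99]
shift [ 0.2897 -0.047  -0.2603] spin -0.838 yaw -16.5
```

move_arm:
  rows:
    - [0, 0, -0.02, 0, 0.045]
    - [0, 0, -0.03, 0, 0.045]
    - [0, 0, -0.03, 0, 0.045]
    - [0, 0, -0.03, 0, 0.045]
    - [0, 0, -0.03, 0, 0.045]
    - [0, 0, -0.03, 0, 0.045]
    - [0, 0, -0.03, 0, 0.045]
    - [0, 0, -0.03, 0, 0.045]
    - [0, 0, -0.03, 0, 0.045]

```text
clock: 37.65
tool_pos: [0.4172, -0.338, 0.4453]
eef_rot: [0.801, 0.598, -0.0, -0.001]
contact_force: [0.7, 0.2, -3.3]
opening: 0.561
finger_force: 40.0
```

move_arm:
  rows:
    - [0.029, -0.0047, 0, 0, 0.045]
    - [0.029, -0.0047, 0, 0, 0.045]
    - [0.029, -0.0047, 0, 0, 0.045]
    - [0.029, -0.0047, 0, 0, 0.045]
    - [0.029, -0.0047, 0, 0, 0.045]
    - [0.029, -0.0047, 0, 0, 0.045]
    - [0.029, -0.0047, 0, 0, 0.045]
    - [0.029, -0.0047, 0, 0, 0.045]
    - [0.029, -0.0047, 0, 0, 0.045]
    - [0.029, -0.0047, 0, 0, 0.045]

```text
clock: 38.48
tool_pos: [0.4544, -0.0456, 0.444]
eef_rot: [0.801, 0.598, -0.0, -0.001]
contact_force: [-0.0, -0.9, -3.2]
opening: 0.565
finger_force: 40.0
```

move_arm:
  rows:
    - [0, 0, 0, -0.105, 0.045]
    - [0, 0, 0, -0.105, 0.045]
    - [0, 0, 0, -0.105, 0.045]
    - [0, 0, 0, -0.105, 0.045]
    - [0, 0, 0, -0.105, 0.045]
    - [0, 0, 0, -0.105, 0.045]
    - [0, 0, 0, -0.105, 0.045]
    - [0, 0, 0, -0.103, 0.045]
    - [0, 0, 0, 0, 0.045]

```text
clock: 39.23
tool_pos: [0.4543, -0.0472, 0.444]
eef_rot: [0.487, 0.873, 0.0, -0.001]
contact_force: [0.6, -0.8, -3.8]
opening: 0.567
finger_force: 40.0
```

```bash
python3 - <<'E'
from h import *
st(); s=snap('wrist','w13.png'); print(*[t[0][:5] for t in tips(s)])
hsv=cv2.cvtColor(s['color'],cv2.COLOR_RGB2HSV); m=cv2.inRange(hsv,(0,0,165),(180,45,255))[:140]
for k in range(0,140,6):
    c=np.where(m[k,270:380])[0]
    if len(c): print(k,c.min()+270,c.max()+270,len(c))
E
```

```text
t 39.23 pos [ 0.4543 -0.0472  0.444 ] R [[-0.525, 0.851, -0.001], [0.851, 0.525, 0.001], [0.001, -0.001, -1.0]] F [ 0.6 -0.8 -3.8] op 0.567 ff 39.99699890613556 q [-0.28  0.44  0.43  2.02 -0.27  0.73  0.86]
(np.int32(325), np.int32(0), np.int32(10), np.int32(83), np.int32(703)) (np.int32(479), np.int32(0), np.int32(49), np.int32(87), np.int32(1445)) (np.int32(308), np.int32(27), np.int32(12), np.int32(23), np.int32(191)) (np.int32(595), np.int32(47), np.int32(45), np.int32(21), np.int32(512)) (np.int32(603), np.int32(82), np.int32(24), np.int32(30), np.int32(180))
0 326 334 9
6 326 334 9
12 326 334 9
18 326 334 9
24 326 334 9
30 309 334 19
36 309 334 20
42 309 334 16
48 310 333 14
54 325 333 9
60 326 333 8
66 327 332 6
72 327 333 7
78 325 333 9
```

```bash
python3 - <<'E'
from h import *
s=snap('wrist'); T=plane(s,[(329,79)],.247)[0,:2]; a=np.radians(31.6); n=np.array([np.sin(a),-np.cos(a)]); u=np.array([np.cos(a),np.sin(a)])
p=T-n*.020; print(T); go(p[0],p[1],.378,31.6)
P=pt(s,[(312,38),(314,44)]); print('striker',P.round(3),'rel peg4 tip along u,n',[((q[:2]-T)@u,(q[:2]-T)@n) for q in P])
t2=plane(s,[(527-4,84)],.247); print(t2)
E
```

```text
[0.41691446 0.02191738]
shift [0.0986 0.0038 0.0661] spin -0.005 yaw 31.3
striker [[0.388 0.048 0.119]
 [0.392 0.044 0.126]] rel peg4 tip along u,n [(np.float64(-0.011074888378125099), np.float64(-0.0369430142074308)), (np.float64(-0.009387236630954199), np.float64(-0.03151270407267797))]
[[0.49700447 0.06832678 0.247     ]]
```

move_arm:
  rows:
    - [0, 0.004, 0.033, 0, 0.045]
    - [0, 0, 0.033, 0, 0.045]
    - [0, 0, 0, 0, 0.045]
    - [0.028, 0, 0, 0, 0.045]
    - [0.02, 0, 0, 0, 0.045]
    - [0.018, 0, 0, 0, 0.045]
    - [0.018, 0, 0, 0, 0.045]
    - [0.014, 0, 0, 0, 0.045]
    - [0, 0, 0, 0, 0.045]
    - [0, 0, 0, 0, 0.045]

```text
clock: 40.17
tool_pos: [0.4073, 0.0388, 0.3792]
eef_rot: [0.488, 0.873, 0.0, 0.001]
contact_force: [1.5, 0.3, -4.2]
opening: 0.564
finger_force: 40.0
```

```bash
python3 - <<'E'
from h import *
x=st(); go(.4064,.0389,.3674,31.6)
s=snap('wrist')
E
```

```text
t 40.17 pos [0.4073 0.0388 0.3792] R [[-0.523, 0.852, 0.001], [0.852, 0.523, 0.0], [-0.0, 0.001, -1.0]] F [ 1.5  0.3 -4.2] op 0.564 ff 39.9983936548233 q [-0.45  0.5   0.36  2.23 -0.39  0.47  0.77]
shift [ 0.0006 -0.0007  0.0118] spin -0.001 yaw 31.5
```

move_arm:
  rows:
    - [0, 0, 0.006, 0, 0.045]
    - [0, 0, 0.006, 0, 0.045]
    - [0, 0, 0, 0, 0.045]
    - [0, 0, 0, 0, 0.05]
    - [0, 0, 0, 0, 0.055]
    - [0, 0, 0, 0, 0.059]
    - [0, 0, 0, 0, 0.059]
    - [0, 0, 0, 0, 0.059]

```text
clock: 40.88
tool_pos: [0.4072, 0.0384, 0.3664]
eef_rot: [0.489, 0.873, 0.0, 0.0]
contact_force: [0.2, -0.2, 0.0]
opening: 0.675
finger_force: 0.0
```

move_arm:
  rows:
    - [0, 0, -0.01, 0, 0.059]
    - [0, 0, -0.02, 0, 0.059]
    - [0, 0, -0.03, 0, 0.059]
    - [0, 0, -0.03, 0, 0.059]
    - [0, 0, -0.03, 0, 0.059]
    - [0, 0, -0.03, 0, 0.059]
    - [0, 0, 0, 0, 0.059]

```text
clock: 41.47
tool_pos: [0.4083, 0.0379, 0.5208]
eef_rot: [0.489, 0.872, 0.004, 0.004]
contact_force: [0.3, 0.5, -0.2]
opening: 0.674
finger_force: 0.0
```

```bash
python3 - <<'E'
from h import *
st(); s=snap('wrist','w14.png')
E
```

```text
t 41.47 pos [0.4083 0.0379 0.5208] R [[-0.522, 0.853, 0.01], [0.853, 0.522, 0.003], [-0.003, 0.01, -1.0]] F [ 0.3  0.5 -0.2] op 0.674 ff 0.0 q [-0.62  0.27  0.56  2.01 -0.18  0.9   0.58]
```

View pics/w14.png

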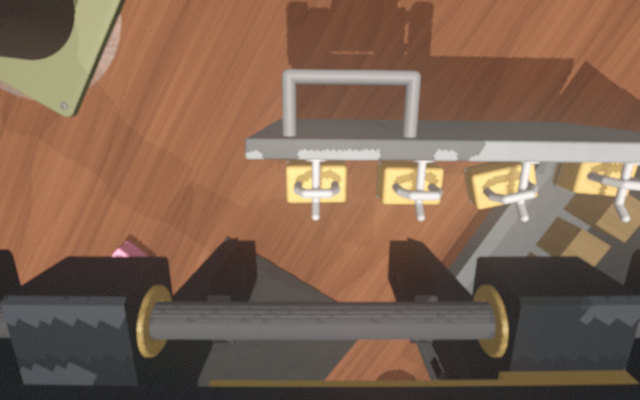

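All four locks hang: (316,185), (412,185), (505,186) and (607,180). I'll return to the handle to close the door.

```bash
python3 - <<'E'
from h import *
s=snap('wrist'); B=plane(s,[(289,76),(352,76),(415,77)],.233); print(B.round(4))
a=np.arctan2(*(B[2]-B[0])[1::-1]); print(np.degrees(a))
b=B[1]; go(b[0],b[1],.382,-58.5)
E
```

```text
[[0.3462 0.0991 0.233 ]
 [0.3842 0.1223 0.233 ]
 [0.4226 0.1451 0.233 ]]
31.098699673673924
shift [0.0834 0.0239 0.135 ] spin -1.57 yaw 31.5
```

move_arm:
  rows:
    - [0.0281, 0.0128, 0, 0, 0.04]
    - [0.0281, 0.0128, 0, 0, 0.023]
    - [0.0281, 0.0128, 0, 0, 0.023]
    - [0, 0, 0, 0.112, 0.023]
    - [0, 0, 0, 0.112, 0.023]
    - [0, 0, 0, 0.112, 0.023]
    - [0, 0, 0, 0.112, 0.023]
    - [0, 0, 0, 0.112, 0.023]
    - [0, 0, 0, 0.112, 0.023]
    - [0, 0, 0, 0.112, 0.023]

```text
clock: 42.4
tool_pos: [0.3952, 0.1304, 0.5148]
eef_rot: [0.787, 0.617, -0.002, -0.0]
contact_force: [-0.2, 0.6, 0.1]
opening: 0.263
finger_force: 0.0
```

move_arm:
  rows:
    - [0, 0, 0, 0.112, 0.023]
    - [0, 0, 0, 0.112, 0.023]
    - [0, 0, 0, 0.112, 0.023]
    - [0, 0, 0, 0.112, 0.023]
    - [0, 0, 0, 0.112, 0.023]
    - [0, 0, 0, 0.112, 0.023]
    - [0, 0, 0, 0.112, 0.023]
    - [0, 0, 0, 0, 0.023]
    - [0, 0, 0, 0, 0.023]

```text
clock: 43.15
tool_pos: [0.3953, 0.1305, 0.5151]
eef_rot: [0.962, 0.274, -0.001, 0.001]
contact_force: [-0.4, -0.7, 0.3]
opening: 0.261
finger_force: 0.0
```

```bash
python3 - <<'E'
from h import *
st(); go(.397,.130,.382,-58.7)
s=snap('wrist'); P=s['depth']; 
hsv=cv2.cvtColor(s['color'],cv2.COLOR_RGB2HSV); m=cv2.inRange(hsv,(0,0,150),(180,50,255))
# bar pixels by depth: height ~.235
v,u=np.where((m>0)&(P>0)); X=pt(s,np.c_[u,v]); k=(abs(X[:,2]-.233)<.008)
M=R.from_quat(r.get_state()['eef_rot']).as_matrix(); L=(X[k]-r.get_state()['tool_pos'])@M
print('n',k.sum(),'tool x range',np.percentile(L[:,0],[2,50,98]).round(4))
for lo in np.arange(-.06,.12,.02):
    q=L[(L[:,0]>lo)&(L[:,0]<lo+.02)]
    if len(q)>5: print(round(lo,2),len(q),np.percentile(q[:,1],[5,50,95]).round(4))
E
```

```text
t 43.15 pos [0.3953 0.1305 0.5151] R [[0.85, 0.527, -0.002], [0.527, -0.85, -0.002], [-0.003, 0.0, -1.0]] F [-0.4 -0.7  0.3] op 0.261 ff 0.0 q [-1.1   0.39  0.99  2.01 -0.4   0.95 -0.92]
shift [0.0015 0.0013 0.1331] spin 0.009 yaw -58.2
n 3675 tool x range [-0.0583  0.0255  0.1244]
-0.06 488 [-0.0015  0.0057  0.0699]
-0.04 609 [-0.0015  0.0072  0.0937]
-0.02 312 [-0.0015  0.0024  0.007 ]
0.0 311 [-0.0014  0.0024  0.0069]
0.02 1052 [0.0001 0.022  0.0847]
0.04 316 [0.0652 0.0809 0.0965]
0.1 233 [0.0679 0.0887 0.0992]
```

move_arm:
  rows:
    - [-0.004, 0.003, 0.03, 0, 0.023]
    - [0, 0, 0.035, 0, 0.023]
    - [0, 0, 0.035, 0, 0.023]
    - [0, 0, 0.033, 0, 0.023]
    - [0, 0, 0, 0, 0.023]
    - [0, 0, 0, 0, 0.023]

```text
clock: 43.7
tool_pos: [0.3937, 0.1253, 0.3828]
eef_rot: [0.962, 0.273, -0.002, -0.0]
contact_force: [0.4, -0.2, 0.5]
opening: 0.261
finger_force: 0.0
```

```bash
python3 - <<'E'
from h import *
st()
E
```

```text
t 43.7 pos [0.3937 0.1253 0.3828] R [[0.851, 0.525, -0.003], [0.525, -0.851, -0.001], [-0.003, -0.001, -1.0]] F [ 0.4 -0.2  0.5] op 0.261 ff 0.0 q [-0.87  0.57  0.71  2.22 -0.69  0.59 -0.65]
```

move_arm:
  rows:
    - [-0.0007, 0.0057, 0, -0.02, 0.023]
    - [-0.001, 0.0085, 0, -0.03, 0.023]
    - [-0.0015, 0.0114, 0, -0.04, 0.023]
    - [-0.0015, 0.0114, 0, -0.04, 0.023]
    - [-0.0015, 0.0114, 0, -0.04, 0.023]
    - [-0.0015, 0.0114, 0, -0.04, 0.023]
    - [-0.0015, 0.0114, 0, -0.04, 0.023]
    - [-0.0015, 0.0114, 0, -0.04, 0.023]
    - [-0.0015, 0.0114, 0, -0.04, 0.023]
    - [-0.0015, 0.0114, 0, -0.04, 0.023]

```text
clock: 44.53
tool_pos: [0.4535, 0.037, 0.3854]
eef_rot: [0.895, 0.447, 0.002, 0.001]
contact_force: [0.4, 0.8, -0.4]
opening: 0.262
finger_force: 0.3
```

```bash
python3 - <<'E'
from h import *
st()
E
```

```text
t 44.53 pos [0.4535 0.037  0.3854] R [[0.601, 0.799, 0.004], [0.799, -0.601, 0.0], [0.002, 0.003, -1.0]] F [ 0.4  0.8 -0.4] op 0.262 ff 0.2762423548847437 q [-0.55  0.57  0.58  2.11 -0.55  0.61 -0.22]
```

move_arm:
  rows:
    - [-0.0015, 0.0114, 0, -0.04, 0.023]
    - [-0.0015, 0.0114, 0, -0.04, 0.023]
    - [-0.0015, 0.0114, 0, -0.04, 0.023]
    - [-0.0015, 0.0114, 0, -0.04, 0.023]
    - [-0.0015, 0.0114, 0, -0.04, 0.023]
    - [-0.0015, 0.0114, 0, -0.04, 0.023]
    - [-0.0015, 0.0114, 0, -0.04, 0.023]
    - [-0.0015, 0.0114, 0, -0.04, 0.023]
    - [-0.0011, 0.0085, 0, -0.03, 0.023]
    - [-0.0011, 0.0085, 0, -0.03, 0.023]

```text
clock: 45.37
tool_pos: [0.5425, -0.0249, 0.3851]
eef_rot: [0.794, 0.607, 0.001, 0.001]
contact_force: [-0.7, 0.5, 0.7]
opening: 0.257
finger_force: 0.4
```

move_arm:
  rows:
    - [-0.0007, 0.0057, 0, -0.02, 0.023]
    - [-0.0007, 0.0057, 0, -0.02, 0.023]
    - [-0.0007, 0.0057, 0, -0.02, 0.023]
    - [0, 0, 0, 0, 0.023]

```text
clock: 45.7
tool_pos: [0.5587, -0.0307, 0.3834]
eef_rot: [0.776, 0.63, 0.0, 0.001]
contact_force: [0.4, 0.3, -0.7]
opening: 0.262
finger_force: 0.0
```

```bash
cat > lk.py <<'E'
from h import *
st(); t=snap('top','tt.png')
im=t['color']; hsv=cv2.cvtColor(im,cv2.COLOR_RGB2HSV); m=cv2.inRange(hsv,(18,110,110),(34,255,255))
n,l,q,c=cv2.connectedComponentsWithStats(m); print([(c[i].round(0).tolist(),int(q[i][4])) for i in range(1,n) if q[i][4]>15])
E
python3 lk.py
```

```text
t 45.7 pos [ 0.5587 -0.0307  0.3834] R [[0.205, 0.979, 0.002], [0.979, -0.205, -0.001], [-0.0, 0.002, -1.0]] F [ 0.4  0.3 -0.7] op 0.262 ff 0.0 q [-0.28  0.67  0.44  1.81 -0.4   0.75  0.16]
[([597.0, 66.0], 191), ([625.0, 98.0], 629), ([378.0, 88.0], 1069), ([396.0, 86.0], 623), ([406.0, 65.0], 50), ([420.0, 62.0], 201), ([438.0, 70.0], 359), ([468.0, 91.0], 1419), ([475.0, 68.0], 118), ([501.0, 83.0], 335), ([545.0, 89.0], 940), ([561.0, 91.0], 318), ([574.0, 63.0], 51), ([292.0, 88.0], 1048), ([307.0, 69.0], 116), ([321.0, 69.0], 78), ([335.0, 83.0], 711), ([350.0, 90.0], 230), ([362.0, 76.0], 237), ([514.0, 64.0], 19), ([250.0, 65.0], 147), ([269.0, 72.0], 342), ([314.0, 70.0], 58), ([206.0, 91.0], 1025), ([224.0, 90.0], 582), ([164.0, 88.0], 442), ([180.0, 70.0], 30), ([192.0, 76.0], 130), ([127.0, 98.0], 1242), ([140.0, 75.0], 79), ([103.0, 78.0], 204), ([489.0, 73.0], 23), ([84.0, 72.0], 34), ([93.0, 71.0], 19), ([249.0, 95.0], 892), ([423.0, 95.0], 910), ([41.0, 85.0], 36), ([61.0, 98.0], 188), ([578.0, 84.0], 58), ([152.0, 79.0], 16), ([89.0, 102.0], 984), ([179.0, 86.0], 28), ([314.0, 101.0], 647), ([441.0, 102.0], 441), ([494.0, 103.0], 147), ([149.0, 105.0], 172), ([267.0, 103.0], 476), ([407.0, 107.0], 125), ([608.0, 116.0], 276), ([233.0, 108.0], 98), ([177.0, 110.0], 98), ([522.0, 112.0], 45), ([336.0, 112.0], 162), ([366.0, 112.0], 21), ([506.0, 113.0], 118), ([160.0, 116.0], 137), ([42.0, 168.0], 349), ([2.0, 149.0], 32), ([279.0, 162.0], 31), ([292.0, 164.0], 23), ([302.0, 166.0], 44), ([347.0, 175.0], 50), ([20.0, 206.0], 16), ([28.0, 216.0], 20), ([15.0, 235.0], 61), ([26.0, 233.0], 39), ([611.0, 271.0], 73), ([451.0, 272.0], 17), ([419.0, 293.0], 30), ([69.0, 358.0], 242), ([15.0, 348.0], 61)]
```

move_arm:
  rows:
    - [-0.0007, 0.0057, 0, -0.02, 0.023]
    - [-0.0007, 0.0057, 0, -0.02, 0.023]
    - [-0.0007, 0.0057, 0, -0.02, 0.023]
    - [-0.0007, 0.0057, 0, -0.02, 0.023]
    - [-0.0007, 0.0057, 0, -0.02, 0.023]
    - [-0.0007, 0.0057, 0, -0.02, 0.023]
    - [-0.0007, 0.0057, 0, -0.02, 0.023]
    - [-0.0007, 0.0057, 0, -0.02, 0.023]
    - [-0.0007, 0.0057, 0, -0.02, 0.023]
    - [-0.0007, 0.0057, 0, -0.02, 0.023]

```text
clock: 46.58
tool_pos: [0.6141, -0.0442, 0.3832]
eef_rot: [0.709, 0.705, 0.0, 0.0]
contact_force: [-0.6, -0.8, -0.8]
opening: 0.259
finger_force: 0.4
```

```bash
python3 - <<'E'
from h import *
st()
E
```

```text
t 46.58 pos [ 0.6141 -0.0442  0.3832] R [[0.006, 1.0, 0.0], [1.0, -0.006, -0.0], [-0.0, 0.0, -1.0]] F [-0.6 -0.8 -0.8] op 0.259 ff 0.35280282609164715 q [-0.21  0.73  0.38  1.64 -0.34  0.84  0.31]
```

move_arm:
  rows:
    - [0, 0.003, 0, 0, 0.023]
    - [0, 0.003, 0, 0, 0.023]
    - [0, 0.003, 0, 0, 0.023]
    - [0, 0.003, 0, 0, 0.023]
    - [0, 0.002, 0, 0, 0.023]
    - [0, 0, 0, 0, 0.023]

```text
clock: 47.08
tool_pos: [0.6282, -0.0439, 0.3833]
eef_rot: [0.71, 0.704, 0.001, 0.0]
contact_force: [0.1, -0.6, 0.7]
opening: 0.267
finger_force: 0.1
```

```bash
python3 - <<'E'
from h import *
st()
E
```

```text
t 47.08 pos [ 0.6282 -0.0439  0.3833] R [[0.008, 1.0, 0.001], [1.0, -0.008, 0.0], [0.0, 0.001, -1.0]] F [ 0.1 -0.6  0.7] op 0.267 ff 0.08163946447893977 q [-0.21  0.75  0.38  1.59 -0.34  0.87  0.3 ]
```

move_arm:
  rows:
    - [0, 0.002, 0, 0, 0.023]
    - [0, 0.002, 0, 0, 0.023]
    - [0, 0, 0, 0, 0.023]

```text
clock: 47.33
tool_pos: [0.6299, -0.044, 0.3829]
eef_rot: [0.71, 0.704, -0.002, -0.003]
contact_force: [-7.8, 0.2, 5.7]
opening: 0.262
finger_force: 3.9
```

move_arm:
  rows:
    - [0, 0.002, 0, 0, 0.023]
    - [0, 0.002, 0, 0, 0.023]
    - [0, 0, 0, 0, 0.023]

```text
clock: 47.58
tool_pos: [0.6314, -0.0443, 0.3826]
eef_rot: [0.71, 0.704, -0.005, -0.006]
contact_force: [-16.7, 0.7, 11.3]
opening: 0.263
finger_force: 8.1
```

```bash
python3 - <<'E'
from h import *
st(); s=snap('wrist'); Z=s['depth']; hsv=cv2.cvtColor(s['color'],cv2.COLOR_RGB2HSV)
v,u=np.where((Z>0)&(hsv[:,:,1]<60)); X=pt(s,np.c_[u,v]); k=(abs(X[:,2]-.25)<.006)&(X[:,1]>.0)&(X[:,1]<.2)
Y=X[k]
for lo in np.arange(0,.2,.025):
    q=Y[(Y[:,1]>lo)&(Y[:,1]<lo+.025)]
    if len(q)>20: print(lo.round(3),np.percentile(q[:,0],[2,50,98]).round(4))
E
```

```text
t 47.58 pos [ 0.6314 -0.0443  0.3826] R [[0.009, 1.0, -0.015], [1.0, -0.009, 0.002], [0.002, -0.015, -1.0]] F [-16.7   0.7  11.3] op 0.263 ff 8.133589625358582 q [-0.21  0.76  0.39  1.57 -0.34  0.89  0.29]
0.0 [0.6625 0.669  0.6769]
0.025 [0.6618 0.6684 0.6762]
0.05 [0.6615 0.6677 0.6758]
```

It stalls at 17 N, well above the catch force and at the closed position. I'll back off, lift, and compare the bar with the first closed measurement.

move_arm:
  rows:
    - [0, -0.004, 0, 0, 0.023]
    - [0, -0.004, 0, 0, 0.023]
    - [0, -0.003, 0, 0, 0.023]
    - [0, 0, 0, 0, 0.026]
    - [0, 0, -0.03, 0, 0.026]
    - [0, 0, -0.03, 0, 0.026]
    - [0, 0, -0.03, 0, 0.026]
    - [0, 0, -0.03, 0, 0.026]
    - [0, 0, 0, 0, 0.026]

```text
clock: 48.38
tool_pos: [0.6262, -0.0447, 0.5098]
eef_rot: [0.71, 0.704, 0.004, 0.005]
contact_force: [1.0, -1.0, 0.1]
opening: 0.291
finger_force: 0.0
```

```bash
python3 - <<'E'
from h import *
st(); go(.6124,-.0607,.5005,0)
s=snap('wrist'); Z=s['depth']; hsv=cv2.cvtColor(s['color'],cv2.COLOR_RGB2HSV)
for nm,c in (('now',s['color']),('w1',cv2.imread('pics/w1.png')[:,:,::-1])):
    h=cv2.cvtColor(c,cv2.COLOR_RGB2HSV); m=cv2.inRange(h,(0,0,140),(180,50,255))
    print(nm,[(k,int(np.where(m[k,320:360])[0].min()+320),int(np.where(m[k,320:360])[0].max()+320)) for k in (150,170,190,210) if m[k,320:360].any()])
v,u=np.where((Z>0)&(hsv[:,:,1]<60)); X=pt(s,np.c_[u,v]); k=(abs(X[:,2]-.232)<.01)
Y=X[k]
for lo in np.arange(-.11,.0,.02):
    q=Y[(Y[:,1]>lo)&(Y[:,1]<lo+.02)&(Y[:,0]<.64)]
    if len(q)>20: print('bar',lo.round(3),np.median(q[:,0]).round(4))
E
```

```text
t 48.38 pos [ 0.6262 -0.0447  0.5098] R [[0.008, 1.0, 0.013], [1.0, -0.008, -0.001], [-0.001, 0.013, -1.0]] F [ 1.  -1.   0.1] op 0.291 ff 0.0 q [-0.24  0.62  0.45  1.44 -0.28  1.13  0.24]
shift [-0.0161 -0.0138  0.0091] spin -0.008 yaw -0.4
now [(150, 320, 359)]
w1 [(150, 329, 342), (170, 329, 343), (190, 330, 343), (210, 330, 343)]
bar -0.11 0.6281
bar -0.09 0.6237
bar -0.07 0.6232
bar -0.05 0.6227
bar -0.03 0.6239
bar -0.01 0.6297
```

move_arm:
  rows:
    - [-0.016, -0.0138, 0.009, 0.008, 0.03]
    - [0, 0, 0, 0, 0.03]
    - [0, 0, 0, 0, 0.03]
    - [0, 0, 0, 0, 0.03]

```text
clock: 48.77
tool_pos: [0.6111, -0.0593, 0.4936]
eef_rot: [0.713, 0.702, 0.0, -0.0]
contact_force: [0.0, -0.2, 1.0]
opening: 0.342
finger_force: 0.0
```

```bash
python3 - <<'E'
from h import *
x=st(); s=snap('wrist','w20.png')
for nm,c in (('now',s['color']),('w1',cv2.imread('pics/w1.png')[:,:,::-1])):
    h=cv2.cvtColor(c,cv2.COLOR_RGB2HSV); m=cv2.inRange(h,(0,0,140),(180,50,255))
    print(nm,[(k,int(np.where(m[k,310:370])[0].min()+310),int(np.where(m[k,310:370])[0].max()+310)) for k in (150,170,190,210) if m[k,310:370].any()])
t=snap('top','t20.png'); a=cv2.imread('pics/top0.png')[:,:,::-1]; b=t['color']
d=(np.abs(a.astype(int)-b).sum(2)>90).astype(np.uint8); n,l,q,c=cv2.connectedComponentsWithStats(d)
print([(q[i][:5].tolist()) for i in range(1,n) if q[i][4]>60])
print('brass',*locks(t))
E
```

```text
t 48.77 pos [ 0.6111 -0.0593  0.4936] R [[0.016, 1.0, -0.001], [1.0, -0.016, 0.001], [0.001, -0.001, -1.0]] F [ 0.  -0.2  1. ] op 0.342 ff 0.0 q [-0.22  0.62  0.44  1.5  -0.28  1.09  0.27]
now [(150, 330, 343), (170, 331, 344), (190, 332, 345), (210, 332, 346)]
w1 [(150, 329, 342), (170, 329, 343), (190, 330, 343), (210, 330, 343)]
[[278, 101, 88, 122, 4289], [260, 194, 24, 24, 327], [371, 197, 12, 16, 129], [403, 198, 13, 15, 129], [220, 222, 37, 56, 529], [254, 222, 10, 35, 130], [261, 224, 44, 37, 1135], [304, 228, 14, 41, 372], [373, 233, 13, 16, 141], [405, 234, 11, 16, 136], [268, 271, 25, 8, 99], [89, 284, 173, 80, 2553], [43, 288, 46, 44, 1351], [223, 295, 68, 53, 1431], [108, 321, 35, 16, 271], [265, 325, 84, 62, 1955], [98, 333, 41, 37, 997], [125, 340, 30, 34, 137], [316, 361, 20, 33, 178], [293, 362, 10, 12, 91], [92, 366, 34, 16, 268], [292, 379, 15, 21, 131]]
brass (array([444., 297.]), array([ 213., -457.]), array([138., 198.]), 28.8)
```

The bar is back where it was when first shut: the 1–2 px shift equals the 1.3 mm difference in camera position. The mat is empty, the bystanders are unmoved and the robot is clear, so I'm handing in.

```bash
python3 -c "
from plant import r
print(r.finish_job())"
```

```text
the job is handed in; nothing more can be done
None
```

All four padlocks were hung on the pegs, the door is pushed shut with its handle bar back at its original closed position, and the job is handed in at about 49 s; the locks could not be seen once the door was closed, so their staying on the pegs rests on the slow, low-force close.

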